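Ready the beamline scan: load, secure, uncap, open the shutter

ROBOT

A 6-joint arm with a two-finger parallel gripper is mounted at the origin on the work surface. World frame = base frame: x ahead of the robot, y to its left, z up, the work surface at z = 0. Lengths are in m, angles in degrees, forces in N, time in s.
With the tool pointing down it reaches from about 0.35 to 0.925 m from the base axis. Payload 6.4 kg.
Tool frame: the origin (TCP) lies midway between the tips of the shut fingers; the grasp point (between the pads) lies 19 mm behind it; x points along the fingers, z is the direction in which the jaws open and shut, and the axes are right-handed (so a half turn about x gives the same grasp; the last joint's range is limited). The gripper opens to 85 mm and grips with 20 to 120 N. Pads are 22 mm wide; open, the fingers measure 114 mm over their backs; the gripper's body (76 mm by 85 mm) begins 54 mm behind the grasp point. The pads swing forward as they close: fully open they stand 13 mm farther back than shut.
Start: joints at [-77.412, 14.043, 89.255, -0, 76.702, -9.975], TCP at [0.249, -0.6, 0.231] pointing down, gripper open.
Joint ranges: [-179.41, 179.41], [-58.25, 129.5], [7.25, 145.43], [-54.29, 234.29], [11.92, 165.04], [-157.13, 157.13]. Speed limits (degrees/s): [147.25, 147.25, 180, 180, 180, 180].

INTERFACE

Orientations are given as [roll, pitch, yaw] about the fixed x, y, z axes, in that order (R = Rz(yaw) Ry(pitch) Rx(roll)).
In Python, from station import telemetry, optics, finish_job, nets gives the robot as it stands.
- The arm moves only by the shell command python3 -m creep 'ROWS' [FORCE]. ROWS is JSON, a list of rows, each a list of 3 entries, a list of its own where there are three numbers: the turn, a rotation vector about the tool's x, y, z in rad, then the shift along the tool's x, y, z in cm, then the closure in counts, from 0 (fully open) to 255 (shut). In form: [[[rx, ry, rz], [x, y, z], fingers], ...]. A call has 1 to 12 rows; each row shifts and turns the commanded pose from where the row before left it, along the tool's axes as they then stand; what a row does not reach is not made up. A row lasts 1/10 s, in which the tool goes at most 50 mm and 8.59 degrees, less where a joint would pass 70% of its speed; a pose out of reach is approached as far as the arm can. A call is refused whole if a number of a shift passes 5 or a number of a turn 0.15, either way. A call with a gripper value outside its range is refused whole. The fingers move at their own pace and stop on an object; FORCE is the grip in N (left out, the last holds). Time passes only in rows, so rows that do not move let the fingers close. It gives the time, the measured TCP pose, the force and the opening at its end, in the units of the state.
- telemetry.read_state(): the state, without advancing time (a new reading comes with each control period).
- optics.get_image(name): name is "scene" or "side" or "wrist"; returns a dict with "frame" (384x512x3 uint8, blue, green, red), "mtx" (3x3 intrinsics, pixels), "extrinsics" (4x4, takes a point from world to camera coordinates); the wrist camera has in their place "tool_from_camera" (4x4, takes a point from camera to tool coordinates, whose origin is the TCP and whose axes are the tool frame's). Camera axes: x right, y down, z forward; pixel columns grow to the right and rows downward; lengths in m; the calibration is good to about 2 mm. The wrist camera is an equidistant fisheye: a pixel r from the principal point sees the ray r / f radians off the axis. A picture is of the moment at which its call begins: read the wrist's pose just before it. There is no depth.
- finish_job(): hands the job in, once; it reports no verdict.
Trained networks look in the newest picture that a camera, given by its name, has taken for a name from the list of things; names that differ only in an ending like _2 or _b are one class to them, and where a whole thing is asked for, a point or a joint stands for the part that bears it (a point fixed in the world has none). Each returns a list of dicts, best first, with "score" (0 to 1); they miss things now and then, are a little off and sometimes report something else, mostly with a low value. They report only what shows in the picture. A call takes as long as a camera call. They do not tell look-alikes from the thing itself.
- nets.recognise(camera, query): "extent" ([left, top, right, bottom] in pixels, round what is visible of it).
- nets.regions_of(camera, query): "region" (384x512 bool, what is visible of it) and "extent" ([left, top, right, bottom] in pixels, round what is visible of it).
- nets.tip_of(camera, query): "pixel" ([column, row] in pixels: a listed point, or the origin of a listed thing).
The state is a dict: "time": time; "joints": joint angles; "qvel": joint speeds; "joint_efforts": joint torques, N m; "tcp_pos": TCP position; "orientation": TCP orientation; "contact_force": force on the tool from outside, world axes, zero at the start; "moment": the same for the moment, N m; "gripper_width": finger opening in m.
Only numpy, scipy, OpenCV 4.12 (cv2) and the standard library are available. Lean on these libraries where they do the work, as an engineer would, in place of code of your own. Each camera call takes 0.05 s, during which the arm holds its last target. There are 200 camera calls.

TASK

Get the bench ready for a scan: lay every sample mount flat in a pocket of its own in the carrier, turn both orange turnbuttons fully so that they secure the carrier, and lift the red cap off the detector and set it upright, open side down, in the middle of the blue dish. Only when all that is done, pull the stiff shutter gate open 40 mm, until the front face of its red grip is level with the red line, and leave it there. Leave the other things on the bench alone.

Things in the scene. Friction and masses are not known exactly. Their poses are not given: they have to be found in the camera images.
- stage: Fixed scan stage: black base plate 150 (x) x 250 (y) x 15, carrying an aluminium carrier with four white-floored pockets, two by two. Origin under its centre at table height; it may stand turned. In its axes the pockets are centred at x = -35 or 35, y = -39 or 39; each is 56 (x) x 72 (y), its floor 21 and its wall tops 27 above the table. (mm)
- mount1_center (a point): Loose sample mount, about 0.11 kg; two to four are present. Base plate 48 (x) x 64 (y) x 8, with a black upright grip rib on its middle, 12 (x) x 44 (y), 8 to 36 above the underside. Point: centre half-way up, 18 above the underside; x across the rib, y along it. Fits any pocket with its rib along the stage's y, either way round, 4 of play each side. (mm)
- mount2_center (a point): Loose sample mount, about 0.11 kg; two to four are present. Base plate 48 (x) x 64 (y) x 8, with a black upright grip rib on its middle, 12 (x) x 44 (y), 8 to 36 above the underside. Point: centre half-way up, 18 above the underside; x across the rib, y along it. Fits any pocket with its rib along the stage's y, either way round, 4 of play each side. (mm)
- mount3_center (a point): Loose sample mount, about 0.11 kg; two to four are present. Base plate 48 (x) x 64 (y) x 8, with a black upright grip rib on its middle, 12 (x) x 44 (y), 8 to 36 above the underside. Point: centre half-way up, 18 above the underside; x across the rib, y along it. Fits any pocket with its rib along the stage's y, either way round, 4 of play each side. (mm)
- mount4_center (a point): Loose sample mount, about 0.11 kg; two to four are present. Base plate 48 (x) x 64 (y) x 8, with a black upright grip rib on its middle, 12 (x) x 44 (y), 8 to 36 above the underside. Point: centre half-way up, 18 above the underside; x across the rib, y along it. Fits any pocket with its rib along the stage's y, either way round, 4 of play each side. (mm)
- latch_l (a joint): Orange turnbutton on the stage's +y side, upright axis; value in rad, grows clockwise seen from above. At 0 its handle arm points along the stage's -x, clear of the carrier; at 1.571 (end stop) the arm points straight out (+y) and the tongue lies over the carrier's edge, securing it. Stays where left; turning needs about 2 N at the pin. (mm)
- latch_l_pin (a point): Middle of that turnbutton's black upright handle pin: 16 across, 38 tall, its foot 37 and its top 75 above the table, this point 56 above it; the pin goes round the hinge at radius 45. (mm)
- latch_l_hinge (a point): Hinge axis of that turnbutton, fixed to the stage, 29 above the table. (mm)
- latch_r (a joint): Orange turnbutton on the stage's -y side, upright axis; value in rad, grows clockwise seen from above. At 0 its handle arm points along the stage's +x, clear of the carrier; at 1.571 (end stop) the arm points straight out (-y) and the tongue lies over the carrier's edge, securing it. Stays where left; turning needs about 2 N at the pin. (mm)
- latch_r_pin (a point): Middle of that turnbutton's black upright handle pin: 16 across, 38 tall, its foot 37 and its top 75 above the table, this point 56 above it; the pin goes round the hinge at radius 45. (mm)
- latch_r_hinge (a point): Hinge axis of that turnbutton, fixed to the stage, 29 above the table. (mm)
- gate (a joint): The beam shutter's slide gate: how far it is pulled out of the black shutter housing, in m; 0 is shut, end stop at 0.070. It is stiff: about 8 N of sliding friction either way, and stays where it is left. (mm)
- gate_grip (a point): Middle of the gate's red upright grip, 14 thick along the slide, 50 wide, 28 to 76 above the table, this point 55 above it. The point's own -x is the way the gate pulls out (roughly towards the robot). It stands on a steel blade whose front edge is level with the grip's front face. When shut the point is 50 from the housing, which is 62 high (74 with its yellow strip). (mm)
- shutter_mark (a point): The red line painted across both side rails of the shutter's track, fixed, 26 above the table. The gate stands 40 open when the front face of the red grip (and the blade's front edge, 7 in front of the grip's middle) is level with this line. (mm)
- detector: The detector, fixed, standing nose-up: a black cylinder 80 across, 50 high, with a steel nose 33 across reaching to 66 above the table. Origin under its centre. (mm)
- cap_center (a point): The red dust cap, loose, 40 g: a cylinder 44 across and 40 high, hollow from below (14 deep, 37 across), at the start sitting loosely over the detector's nose with its underside 52 above the table. The point is at its centre half-way up; z is its upward axis. (mm)
- dish_in (a point): Centre of the floor of the blue cap dish, fixed: a round dish, 72 across inside, 80 outside, floor 4 and rim 11 above the table. (mm)
- tape: Bystander: a yellow ring of tape, 60 across, 20 high; origin under its middle. Leave it alone. (mm)
- solvent: Bystander: a white bottle with a red cap, 56 across, 150 high; origin under its middle. Leave it alone. (mm)
- driver: Bystander: a screwdriver lying flat; origin under its middle. Leave it alone. (mm)
- wrench: Bystander: a steel wrench lying flat; origin under its middle. Leave it alone. (mm)
- jar: Bystander: a small jar, 48 across, 60 high; origin under its middle. Leave it alone. (mm)
- magnet: Bystander: a brass-coloured block, 30 x 30 x 25 high; origin under its middle. Leave it alone. (mm)
Things that resemble listed ones, but are neither listed nor needed, are in the scene too. There is more than one size of the part that bears dish_in; the job needs the smallest.

How it is judged:
By the outcome, as a careful person would: the job done as asked, in the order asked, and still so for the second after the job is handed in, with the robot touching nothing.
Of mount1, mount2, mount3, mount4 only 2 to 4 are there at a start; the rules pass over those that are not, and their reading is None.
At some moment in a run one of mount1, mount2, mount3, mount4 may be knocked a few centimetres aside while the robot is not near it.
It also fails if it takes over 210 s, if anything falls off the work surface, if the arm or the gripper's body presses on something with over 40 N, if the wrist force passes 120 N, or if a joint passes its speed limit or range.

## Working session

There is one attempt and no reset: what is moved stays moved. The work goes in short steps, Python scripts to look and compute and a shell command to move; the robot and the scene stay as the last step left them, time stands still between calls to the robot, and variables do not carry over. Pictures are saved under pics/ and viewed, about 12 in all and at most 16, crops included, and the job is handed in when it is done.

```bash
mkdir -p pics; ls; python3 - <<'E'
from station import telemetry, optics, nets
import cv2,numpy as np
print(telemetry.read_state())
for c in ['scene','side']:
    d=optics.get_image(c); cv2.imwrite(f'pics/{c}0.png',cv2.resize(d['frame'],(800,600),interpolation=cv2.INTER_CUBIC))
    print(c,d['mtx'].tolist(),np.round(d['extrinsics'],3).tolist())
d=optics.get_image('wrist');print(d['mtx'],d['tool_from_camera'])
E
```

```text
pics
{'time': 0.0, 'joints': array([-7.74125873e+01,  1.40824536e+01,  8.93258272e+01, -1.85655781e-03,
        7.67003441e+01, -9.97434901e+00]), 'qvel': array([ 0.04429205, -0.00728673,  0.03882591, -0.02555756, -0.01376531,
       -0.01488822]), 'joint_efforts': array([-5.28174496e-04, -4.29510462e+01, -3.26130581e+01, -1.66665877e-04,
        5.27763041e-03,  1.92857851e-05]), 'tcp_pos': array([ 0.24927478, -0.59969758,  0.23019031]), 'orientation': array([170.97813918,  89.89136004, 103.54032974]), 'contact_force': array([ 1.43747063, -0.73671937,  0.33024774]), 'moment': array([-0.00891423, -0.02063505, -0.0557098 ]), 'gripper_width': 0.08542357383996564}
scene [[362.9290781250753, 0.0, 258.2527631095147], [0.0, 362.9290781250753, 191.43520201442658], [0.0, 0.0, 1.0]] [[-0.232, 0.973, 0.013, 0.11], [0.747, 0.187, -0.638, -0.349], [-0.623, -0.138, -0.77, 1.373], [0.0, 0.0, 0.0, 1.0]]
side [[355.6547528245651, 0.0, 259.83637315084684], [0.0, 355.6547528245651, 201.56041938621237], [0.0, 0.0, 1.0]] [[-0.987, -0.157, -0.016, 0.559], [-0.093, 0.66, -0.745, 0.094], [0.128, -0.734, -0.667, 0.903], [0.0, 0.0, 0.0, 1.0]]
[[297.31863964   0.         254.54410954]
 [  0.         297.31863964 190.57700227]
 [  0.           0.           1.        ]] [[-3.94612018e-04 -2.88304969e-01  9.57538557e-01 -1.42288325e-01]
 [ 5.23329940e-04 -9.57538560e-01 -2.88304755e-01  7.33976919e-02]
 [ 9.99999785e-01  3.87340075e-04  5.28734846e-04  5.02132733e-04]
 [ 0.00000000e+00  0.00000000e+00  0.00000000e+00  1.00000000e+00]]
```

View pics/scene0.png

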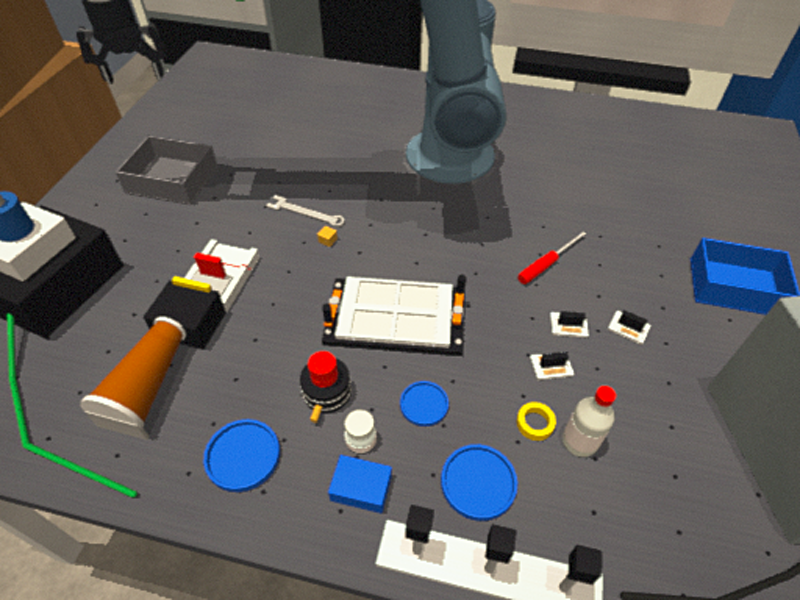

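View pics/side0.png

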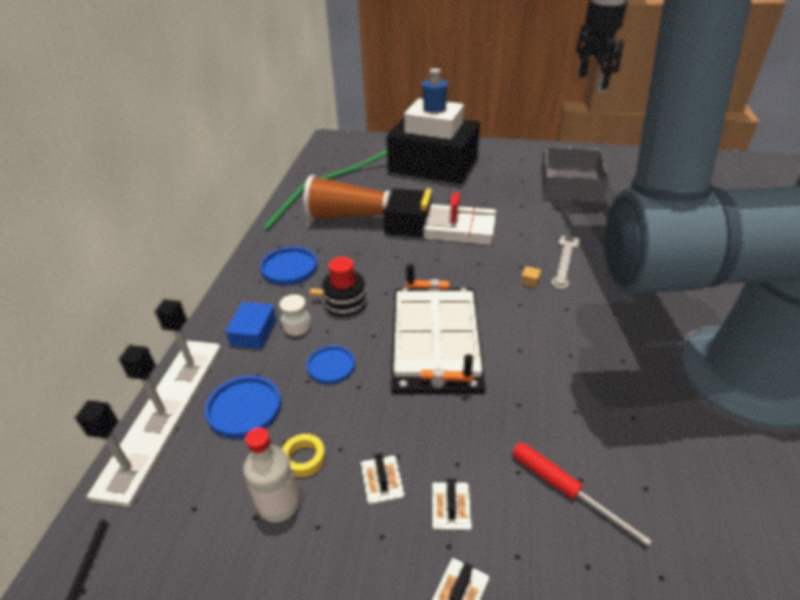

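The scene picture (800x600) shows the stage at (400,312), mounts at (570,322), (630,325) and (552,365), the cap on the detector at (322,365), the smallest dish at (425,403), and the gate grip at (210,265). The side view agrees: mounts at (382,477), (452,503) and (460,585). I see three mounts, none in pockets.

```bash
cat > h.py <<'E'
from station import telemetry, optics, nets
import numpy as np, cv2
from scipy.spatial.transform import Rotation as Ro
def cam(c):
    s=telemetry.read_state() if c=='wrist' else None
    d=optics.get_image(c)
    if c=='wrist':
        T=np.eye(4);T[:3,:3]=Ro.from_euler('xyz',s['orientation'],degrees=True).as_matrix();T[:3,3]=s['tcp_pos']
        d['wc']=T@d['tool_from_camera']; d['fish']=True
    else: d['wc']=np.linalg.inv(d['extrinsics']); d['fish']=False
    return d
def ray(d,p):
    K=d['mtx'];v=np.array([(p[0]-K[0,2])/K[0,0],(p[1]-K[1,2])/K[1,1]])
    if d['fish']:
        t=np.linalg.norm(v)+1e-12; r=np.array([*(v/t*np.sin(t)),np.cos(t)])
    else: r=np.array([*v,1.])
    r=d['wc'][:3,:3]@r; return d['wc'][:3,3],r/np.linalg.norm(r)
def atz(d,p,z):
    o,r=ray(d,p); return o+r*(z-o[2])/r[2]
def proj(d,P):
    c=np.linalg.inv(d['wc'])@np.array([*P,1.]);c=c[:3];K=d['mtx']
    if d['fish']:
        n=np.hypot(c[0],c[1]);t=np.arctan2(n,c[2]);v=c[:2]/(n+1e-12)*t
    else: v=c[:2]/c[2]
    return v*[K[0,0],K[1,1]]+K[:2,2]
def tool(s=None):
    s=s or telemetry.read_state()
    return s['tcp_pos'],Ro.from_euler('xyz',s['orientation'],degrees=True).as_matrix()
E
python3 - <<'E'
from h import *
Z=dict(stage=0,mount1_center=.018,latch_l_pin=.056,latch_r_pin=.056,latch_l_hinge=.029,latch_r_hinge=.029,gate_grip=.055,shutter_mark=.026,detector=0,cap_center=.072,dish_in=.004)
for c in ['scene','side']:
    d=cam(c)
    for n,z in Z.items():
        for r in nets.tip_of(c,n)[:6]:
            if r['score']>.2: print(c,n,round(r['score'],2),np.round(r['pixel'],1),np.round(atz(d,r['pixel'],z),3))
p,R=tool();print(p,R.round(3));print(telemetry.read_state()['time'])
E
```

```text
scene stage 0.68 [251.9 205.9] [ 0.525 -0.007  0.   ]
scene stage 0.33 [290.1 202.5] [ 0.486  0.098 -0.   ]
scene mount1_center 0.72 [354.5 228.6] [0.546 0.284 0.018]
scene latch_l_pin 0.72 [294.  182.2] [0.455 0.099 0.056]
scene latch_r_pin 0.68 [209.5 199.4] [ 0.573 -0.114  0.056]
scene latch_r_pin 0.39 [208.6 252.6] [ 0.731 -0.064  0.056]
scene latch_r_pin 0.3 [207.9 153.5] [ 0.405 -0.174  0.056]
scene latch_l_hinge 0.76 [291.8 204. ] [0.513 0.106 0.029]
scene latch_r_hinge 0.79 [214.6 194.6] [ 0.533 -0.114  0.029]
scene latch_r_hinge 0.29 [363.3 204.9] [0.468 0.301 0.029]
scene gate_grip 0.82 [133.7 169.5] [ 0.52  -0.363  0.055]
scene shutter_mark 0.92 [144.6 167.9] [ 0.482 -0.353  0.026]
scene detector 0.81 [208.9 251.4] [ 0.697 -0.079  0.   ]
scene detector 0.35 [363.3 203.6] [0.438 0.306 0.   ]
scene cap_center 0.53 [207.1 235.2] [ 0.693 -0.078  0.072]
scene dish_in 0.86 [152.7 293.4] [ 0.841 -0.172  0.004]
scene dish_in 0.77 [305.8 308.7] [0.791 0.19  0.004]
side stage 0.58 [278.6 218.4] [ 0.515 -0.001  0.   ]
side mount1_center 0.95 [243.6 300.8] [0.557 0.276 0.018]
side mou
[... 261 characters left out ...]
.663 0.367 0.056]
side latch_l_hinge 0.73 [279.5 240. ] [0.501 0.103 0.029]
side latch_r_hinge 0.93 [277.2 183.4] [ 0.533 -0.116  0.029]
side gate_grip 0.73 [292.1 135.8] [ 0.511 -0.34   0.055]
side shutter_mark 0.65 [303.5 139.7] [ 0.473 -0.367  0.026]
side detector 0.72 [218.4 193. ] [ 0.704 -0.083  0.   ]
side cap_center 0.82 [217.3 173.2] [ 0.701 -0.085  0.072]
side cap_center 0.36 [362.  166.4] [ 0.296 -0.173  0.072]
side dish_in 0.86 [185.6 173.4] [ 0.828 -0.157  0.004]
side dish_in 0.74 [210.2 233.2] [0.684 0.082 0.004]
side dish_in 0.67 [158.5 263.3] [0.782 0.196 0.004]
[ 0.2494371  -0.60025807  0.23131021] [[ 0.     0.923  0.384]
 [-0.     0.384 -0.923]
 [-1.    -0.     0.   ]]
1.35
```

```bash
python3 -m creep '[[[-0.1437,0,0],[-1,0,0],0],[[-0.1437,0,0],[-1,0,0],0],[[-0.1437,0,0],[-1,0,0],0],[[-0.1437,0,0],[-1,0,0],0],[[-0.1437,0,0],[-1,0,0],0],[[-0.1437,0,0],[-1,0,0],0],[[-0.1437,0,0],[-1,0,0],0],[[-0.1437,0,0],[-1,0,0],0],[[-0.1437,0,0],[-1,0,0],0]]' 40
python3 -m creep '[[[0,0,0],[0,3.85,2.03],0],[[0,0,0],[0,3.85,2.03],0],[[0,0,0],[0,3.85,2.03],0],[[0,0,0],[0,3.85,2.03],0],[[0,0,0],[0,3.85,2.03],0],[[0,0,0],[0,3.85,2.03],0],[[0,0,0],[0,3.85,2.03],0],[[0,0,0],[0,3.85,2.03],0]]'
python3 -m creep '[[[0,0,0],[0,3.85,2.03],0],[[0,0,0],[0,3.85,2.03],0],[[0,0,0],[0,3.85,2.03],0],[[0,0,0],[0,3.85,2.03],0],[[0,0,0],[0,3.85,2.03],0],[[0,0,0],[0,3.85,2.03],0],[[0,0,0],[0,3.85,2.03],0],[[0,0,0],[0,3.85,2.03],0],[[0,0,0],[0,0,0],0]]'
python3 - <<'E'
from h import *
d=cam('wrist');cv2.imwrite('pics/w1.png',cv2.resize(d['frame'],(800,600)))
Z=dict(stage=0,mount1_center=.018,latch_l_pin=.056,latch_r_pin=.056,latch_l_hinge=.029,latch_r_hinge=.029,cap_center=.072,dish_in=.004,gate_grip=.055,shutter_mark=.026)
for n,z in Z.items():
        for r in nets.tip_of('wrist',n)[:6]:
            if r['score']>.2: print(n,round(r['score'],2),np.round(r['pixel'],1),np.round(atz(d,r['pixel'],z),3))
p,R=tool();print(p,R.round(3))
E
```

```text
time: 2.25
tcp_pos: [0.2494, -0.6002, 0.3217]
orientation: [-69.9, 90.0, -62.9]
contact_force: [-0.3, 0.1, -0.4]
gripper_width: 0.0854
time: 3.05
tcp_pos: [0.3753, -0.2738, 0.3215]
orientation: [-43.5, 90.0, -36.9]
contact_force: [0.9, -0.2, 0.3]
gripper_width: 0.0857
time: 3.95
tcp_pos: [0.5011, 0.0532, 0.3213]
orientation: [74.6, 89.9, 81.6]
contact_force: [-0.3, -0.9, 0.0]
gripper_width: 0.0852
stage 0.96 [257.4 190.2] [ 0.514 -0.012  0.   ]
mount1_center 0.63 [307.4  12.9] [0.553 0.278 0.018]
latch_l_pin 0.59 [224.5 120.9] [0.455 0.097 0.056]
latch_r_pin 0.7 [291.5 267.8] [ 0.582 -0.117  0.056]
latch_r_pin 0.38 [367.  147.2] [0.661 0.089 0.056]
latch_l_hinge 0.85 [256.2 119.6] [0.498 0.103 0.029]
latch_r_hinge 0.75 [262.8 257. ] [ 0.536 -0.117  0.029]
latch_r_hinge 0.65 [290.3 268. ] [ 0.586 -0.134  0.029]
cap_center 0.68 [364.3 257.1] [ 0.693 -0.079  0.072]
dish_in 0.65 [435.3  97.4] [0.799 0.194 0.004]
dish_in 0.64 [366.7 147.9] [0.682 0.083 0.004]
gate_grip 0.49 [307.3   9.2] [0.548 0.271 0.055]
shutter_mark 0.5 [364.3 148.1] [0.669 0.084 0.026]
shutter_mark 0.47 [363.5 260.6] [ 0.717 -0.11   0.026]
[0.50049035 0.04869033 0.32139436] [[ 0.    -0.115  0.993]
 [-0.     0.993  0.115]
 [-1.    -0.     0.   ]]
```

View pics/w1.png

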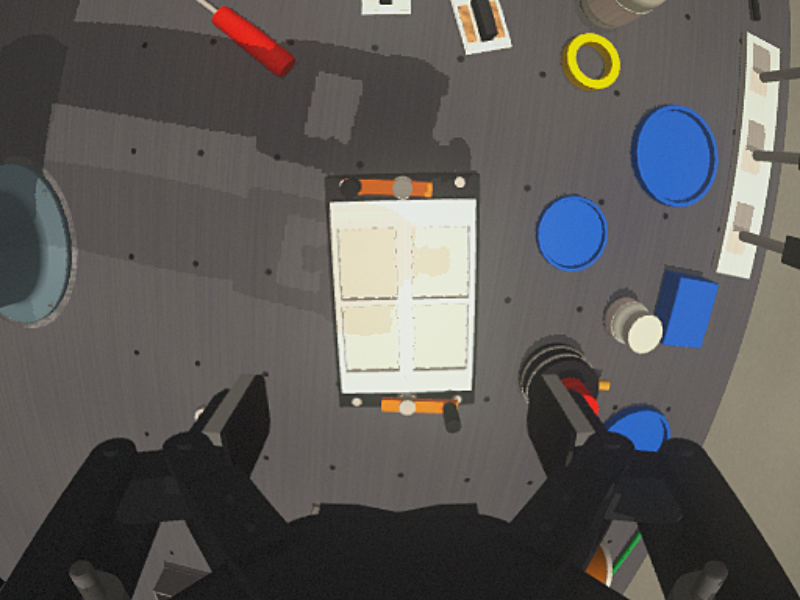

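The wrist view shows the stage at (403,290), with both turnbuttons at 0 (left pin at (350,188), right pin at (452,417)). The small dish is at (572,232). The pockets are empty.

```bash
python3 - <<'E'
from h import *
d=cam('wrist')
im=d['frame'];hsv=cv2.cvtColor(im,cv2.COLOR_BGR2HSV)
m=((hsv[...,2]>150)&(hsv[...,1]<80)).astype(np.uint8)
m=cv2.morphologyEx(m,cv2.MORPH_CLOSE,np.ones((5,5)))
n,l,st,ce=cv2.connectedComponentsWithStats(m);i=l[180,258]
print(st[i])
c=max(cv2.findContours((l==i).astype(np.uint8),0,1)[0],key=cv2.contourArea)[:,0]
P=np.array([atz(d,q,.027)[:2] for q in c],np.float32)*1000
print('carrier',cv2.minAreaRect(P))
E
python3 -m creep '[[[0,0,0],[0,4,0],0],[[0,0,0],[0,4,0],0],[[0,0,0],[0,4,0],0],[[0,0,0],[0,4,0],0],[[0,0,0],[0,4,0],0],[[0,0,0],[0,0,0],0],[[0,0,0],[0,0,0],0]]'
cat > mounts.py <<'E'
from h import *
import sys
d=cam('wrist');cv2.imwrite(sys.argv[1],d['frame'])
hsv=cv2.cvtColor(d['frame'],cv2.COLOR_BGR2HSV)
for r in nets.regions_of('wrist','mount1_center')[:8]:
    m=r['region'].astype(np.uint8);c=max(cv2.findContours(m,0,1)[0],key=cv2.contourArea)[:,0]
    P=np.array([atz(d,q,.008)[:2] for q in c],np.float32)*1000
    k=(r['region']&(hsv[...,2]<70)); ys,xs=np.nonzero(k)
    rib=cv2.minAreaRect(np.array([atz(d,q,.036)[:2] for q in zip(xs,ys)],np.float32)*1000) if len(xs)>5 else None
    print(round(r['score'],2),np.round(r['extent']),'plate',[np.round(v,1) for v in cv2.minAreaRect(P)],'rib36',rib and [np.round(v,1) for v in rib])
for r in nets.tip_of('wrist','mount1_center')[:8]: print(round(r['score'],2),np.round(r['pixel']),atz(d,r['pixel'],.018).round(3))
p,R=tool();print(p,R[:,1].round(3),telemetry.read_state()['joints'].round(0))
E
python3 mounts.py pics/w2.png
```

```text
[  212   110    94   153 11402]
carrier ((516.08349609375, -10.680938720703125), (138.87014770507812, 248.59323120117188), 8.429635047912598)
time: 5.25
tcp_pos: [0.4771, 0.2484, 0.3211]
orientation: [-119.5, 90.0, -112.7]
contact_force: [0.1, -1.0, -1.0]
gripper_width: 0.0855
0.72 [288. 114. 326. 157.] plate [array([554.5, 280.9]), array([49.2, 64.9]), np.float64(21.7)] rib36 [array([549.8, 287.3]), array([18.2, 57.5]), np.float64(31.0)]
0.78 [306. 136.] [0.552 0.282 0.018]
[0.47760392 0.24694092 0.32125425] [-0.114  0.993 -0.   ] [ 15.  -5. 100.  -0.  85.   9.]
```

View pics/w2.png

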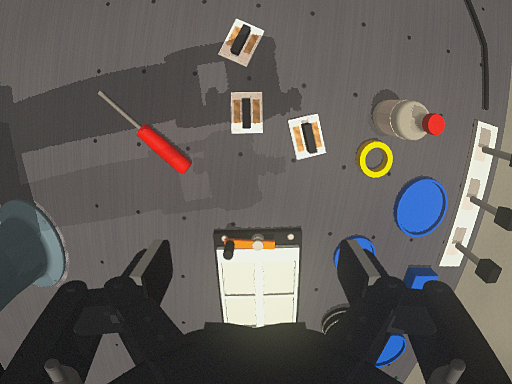

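The wrist picture shows three mounts: A at (307,137), B at (247,113) and C at (241,42). I see no fourth. Going above A.

```bash
python3 -m creep '[[[0,0,0],[4,0.63,1.98],100],[[0,0,0],[4,0.63,1.98],100],[[0,0,0],[4,0.63,1.98],100],[[0,0,0],[4,0.63,1.98],100],[[-0.1325,0,0],[0,0,0],100],[[-0.1325,0,0],[0,0,0],100],[[0,0,0],[0,0,0],100],[[0,0,0],[0,0,0],100],[[0,0,0],[0,0,0],100]]'
cat > near.py <<'E'
# rib of the mount nearest the tool axis: error in tool axes (cm) and turn (rad)
from h import *
import sys
base=float(sys.argv[2]) if len(sys.argv)>2 else 0
d=cam('wrist');cv2.imwrite(sys.argv[1],d['frame']);p,R=tool()
hsv=cv2.cvtColor(d['frame'],cv2.COLOR_BGR2HSV);print(p.round(4),'open',telemetry.read_state()['gripper_width'])
for r in nets.regions_of('wrist','mount1_center')[:8]:
    m=r['region'].astype(np.uint8);c=max(cv2.findContours(m,0,1)[0],key=cv2.contourArea)[:,0]
    loc=lambda q,z:(R.T@(atz(d,q,z)-p))[[2,1]]*1000
    rc=cv2.minAreaRect(np.array([loc(q,base+.008) for q in c],np.float32))
    w,h=rc[1];a=rc[2] if w<h else rc[2]-90
    a=(a+90)%180-90
    # tool (z,y) plane seen from above, right-handed: angle>0 = ccw
    C=p+R@np.array([0,rc[0][1],rc[0][0]])/1000
    print(round(r['score'],2),np.round(r['extent']),'z,y mm',np.round(rc[0],1),'size',np.round(rc[1],1),'ccw deg',round(a,1),'turn x rad',round(-np.radians(a),3),'world',C[:2].round(4))
for r in nets.tip_of('wrist','mount1_center')[:6]: print(round(r['score'],2),np.round(r['pixel']),'z,y mm',((R.T@(atz(d,r['pixel'],base+.018)-p))[[2,1]]*1000).round(1))
E
python3 near.py pics/w3.png
```

```text
time: 6.3
tcp_pos: [0.5534, 0.2817, 0.1619]
orientation: [-6.2, 89.9, 15.5]
contact_force: [0.2, -0.4, -0.0]
gripper_width: 0.052
[0.5533 0.2818 0.1619] open 0.052025919548694614
0.74 [230. 145. 280. 205.] z,y mm [ 1.5 -0.6] size [64.3 47.2] ccw deg -1.2 turn x rad 0.02 world [0.555  0.2818]
0.82 [253. 180.] z,y mm [-1.5 -2.9]
```

View pics/w3.png

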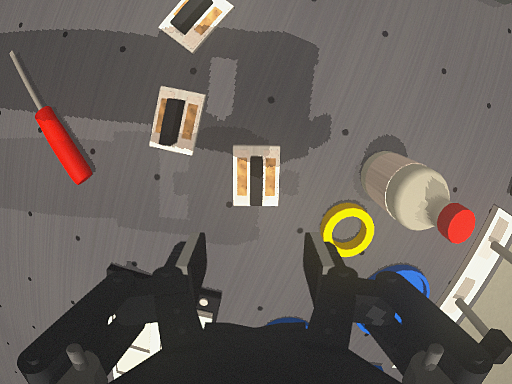

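Mount A is centred at (256,176), aligned between the fingers within 2 mm. I'll take it, and measure B and C from this same picture.

```bash
python3 - <<'E'
from h import *
import cv2
d=cam('wrist')
for n,q in dict(B=[(161,86),(205,95),(193,155),(150,147)],).items():
    P=np.array([atz(d,x,.008)[:2] for x in q],np.float32)*1000;print(n,cv2.minAreaRect(P))
print('C',atz(d,(196,18),.012),[atz(d,x,.036)[:2].round(4) for x in ((178,28),(208,2))])
E
python3 -m creep '[[[0.02,0,0],[3.8,0,0],100],[[0,0,0],[3.8,0,0],100],[[0,0,0],[3.8,0,0],100],[[0,0,0],[3.7,0,0],100],[[0,0,0],[0,0,0],100],[[0,0,0],[0,0,0],255],[[0,0,0],[0,0,0],255],[[0,0,0],[0,0,0],255],[[0,0,0],[0,0,0],255],[[0,0,0],[0,0,0],255]]' 40
python3 -m creep '[[[0,0,0],[-2,0,0],255],[[0,0,0],[-4,0,0],255],[[0,0,0],[-4,0,0],255],[[0,0,0],[-4,0,0],255],[[0,0,0],[0,0,0],255]]'
```

```text
B ((458.9329833984375, 305.7840576171875), (47.22073745727539, 64.36286163330078), 8.481616973876953)
C [0.4400121  0.41069266 0.012     ] [array([0.4348, 0.3917]), array([0.4513, 0.4239])]
time: 7.5
tcp_pos: [0.554, 0.2825, 0.012]
orientation: [-2.3, 89.9, 18.4]
contact_force: [-1.5, 0.4, 6.4]
gripper_width: 0.0114
time: 8.0
tcp_pos: [0.5568, 0.2834, 0.1576]
orientation: [-4.0, 89.3, 16.7]
contact_force: [1.3, 0.1, -0.3]
gripper_width: 0.0113
```

```bash
python3 -m creep '[[[0.107,0,0],[0,0,0],255],[[0.107,0,0],[0,0,0],255],[[0,0,0],[0,-4.05,-0.6],255],[[0,0,0],[0,-4.05,-0.6],255],[[0,0,0],[0,-4.05,-0.6],255],[[0,0,0],[0,-4.05,-0.6],255],[[0,0,0],[0,-4.05,-0.6],255],[[0,0,0],[0,-4.05,-0.6],255],[[0,0,0],[0,-4.05,-0.6],255],[[0,0,0],[0,-4.05,-0.6],255],[[0,0,0],[0,0,0],255],[[0,0,0],[0,0,0],255]]'
python3 - <<'E'
from h import *
d=cam('wrist');cv2.imwrite('pics/w4.png',cv2.resize(d['frame'],(800,600)))
p,R=tool();print(p,np.degrees(np.arctan2(R[1,2],R[0,2])))
for n,z in dict(stage=0,latch_l_pin=.056,latch_r_pin=.056,latch_l_hinge=.029,latch_r_hinge=.029,dish_in=.004).items():
        for r in nets.tip_of('wrist',n)[:6]:
            if r['score']>.2: print(n,round(r['score'],2),np.round(r['pixel'],1),np.round(atz(d,r['pixel'],z),3))
E
```

```text
time: 9.2
tcp_pos: [0.5524, -0.0458, 0.1493]
orientation: [145.1, 89.9, 153.4]
contact_force: [0.1, 0.7, -1.2]
gripper_width: 0.0113
[ 0.55241069 -0.04497565  0.14934745] 8.417255148580406
stage 0.57 [221.5 133. ] [ 0.514 -0.007  0.   ]
latch_l_pin 0.75 [160.7   9.7] [0.455 0.097 0.056]
latch_l_pin 0.55 [395.6  76.3] [0.654 0.072 0.056]
latch_l_hinge 0.91 [217.8  13.9] [0.498 0.103 0.029]
latch_r_hinge 0.68 [227.9 253.9] [ 0.536 -0.122  0.029]
latch_r_hinge 0.39 [221.7 133. ] [ 0.517 -0.003  0.029]
dish_in 0.76 [396.6  77.3] [0.68  0.082 0.004]
dish_in 0.64 [484.1  19.1] [0.795 0.193 0.004]
dish_in 0.58 [443.7 291.9] [ 0.839 -0.168  0.004]
```

View pics/w4.png

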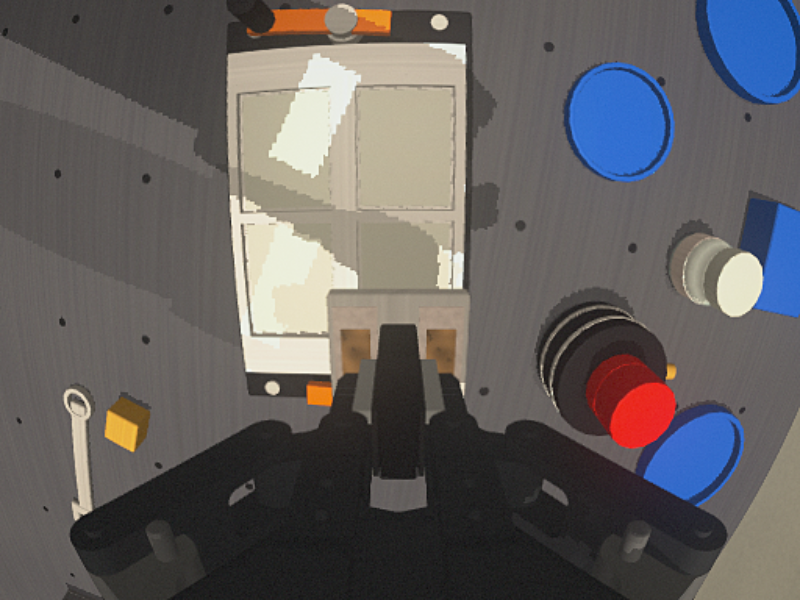

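Mount A is held over the stage. The pocket corners show at about (238,95), (455,85), (250,336), with the cross at (343,213). I'll fit the stage pose from these.

```bash
python3 - <<'E'
from h import *
d=cam('wrist');p,R=tool()
f=[((238,95),-63,75),((455,86),63,75),((250,336),-63,-75),((343,213),0,0),((330,87),-7,75),((357,86),7,75),((244,211),-63,3),((245,224),-63,-3)]
W=np.array([atz(d,np.array(q)*.64,.025)[:2] for q,*_ in f])*1000;L=np.array([[a,b] for _,a,b in f],float)
r,_=Ro.align_vectors(np.c_[W-W.mean(0),0*W[:,0]],np.c_[L-L.mean(0),0*L[:,0]])
th=r.as_rotvec()[2];Q=r.as_matrix()[:2,:2];c=W.mean(0)-Q@L.mean(0)
print(np.degrees(th),c,(W-c-L@Q.T).round(1).tolist())
e=[atz(d,np.array(q)*.64,p[2]-.011+.008) for q in((329,292),(468,292))]
print('plate far edge in tool z,y mm',[((R.T@(x-p))[[2,1]]*1000).round(1) for x in e])
for q in((35,-39),(35,39),(-35,39),(-35,-39)):
    t=c+Q@q;g=R.T@np.array([*(t/1000-p[:2]),0]);print(q,t.round(1),'tool y,z cm',g[1:]*100)
# gray color-based check: hi-res corners of white carrier
E
```

```text
8.680827668811931 [516.91281229  -7.04040934] [[0.1, -0.9], [-0.1, 0.0], [-1.3, -0.7], [-1.5, 1.0], [-0.9, -0.3], [0.5, -0.1], [1.4, 1.4], [1.9, -0.5]]
plate far edge in tool z,y mm [array([-22.5,  31.3]), array([23.1, 31.4])]
(35, -39) [557.4 -40.3] tool y,z cm [0.36352997 0.48563975]
(35, 39) [545.6  36.8] tool y,z cm [8.16349591 0.46259527]
(-35, 39) [476.4  26.2] tool y,z cm [ 8.14281496 -6.53737417]
(-35, -39) [488.2 -50.9] tool y,z cm [ 0.34284901 -6.5143297 ]
```

```bash
python3 -m creep '[[[0,0,0],[0,0.42,0.47],255],[[0,0,0],[2.8,0,0],255],[[0,0,0],[3.0,0,0],255],[[0,0,0],[3.0,0,0],255],[[0,0,0],[2,0,0],255],[[0,0,0],[0.4,0,0],255],[[0,0,0],[0.4,0,0],255],[[0,0,0],[0,0,0],255],[[0,0,0],[0,0,0],255]]'
```

```text
time: 10.5
tcp_pos: [0.5583, -0.0407, 0.0357]
orientation: [-23.9, 89.9, -15.5]
contact_force: [0.5, 0.3, -0.5]
gripper_width: 0.0113
```

```bash
python3 -m creep '[[[0,0,0],[0.25,0,0],255],[[0,0,0],[0,0,0],255],[[0,0,0],[0,0,0],100],[[0,0,0],[0,0,0],100],[[0,0,0],[0,0,0],100],[[0,0,0],[-2,0,0],100],[[0,0,0],[-4,0,0],100],[[0,0,0],[-4,0,0],100],[[0,0,0],[-3,0,0],100],[[0,0,0],[0,0,0],100]]'
python3 near.py pics/w5.png 0.021
python3 -m creep '[[[0,0,0],[0,3.97,-0.53],100],[[0,0,0],[0,3.97,-0.53],100],[[0,0,0],[0,3.97,-0.53],100],[[0,0,0],[0,3.97,-0.53],100],[[0,0,0],[0,3.97,-0.53],100],[[0,0,0],[0,3.97,-0.53],100],[[0,0,0],[0,3.97,-0.53],100],[[0,0,0],[0,3.97,-0.53],100],[[0,0,0],[0,3.97,-0.53],100],[[0,0,0],[0,0,0],100],[[0,0,0],[0,0,0],100]]'
python3 near.py pics/w6.png 0
```

```text
time: 11.5
tcp_pos: [0.5603, -0.0413, 0.1673]
orientation: [-24.1, 89.4, -15.7]
contact_force: [0.3, 0.3, 0.3]
gripper_width: 0.0521
[ 0.5587 -0.0409  0.1644] open 0.05209466747203762
0.96 [226. 144. 277. 210.] z,y mm [-0.8 -0.2] size [65.7 47.8] ccw deg -0.2 turn x rad 0.004 world [ 0.5579 -0.0413]
0.65 [250. 179.] z,y mm [-2.2  1.7]
time: 12.75
tcp_pos: [0.4562, 0.306, 0.1598]
orientation: [-161.3, 89.8, -152.7]
contact_force: [0.4, -0.1, 0.3]
gripper_width: 0.0518
[0.4567 0.3053 0.1601] open 0.0519529139612558
```

View pics/w6.png

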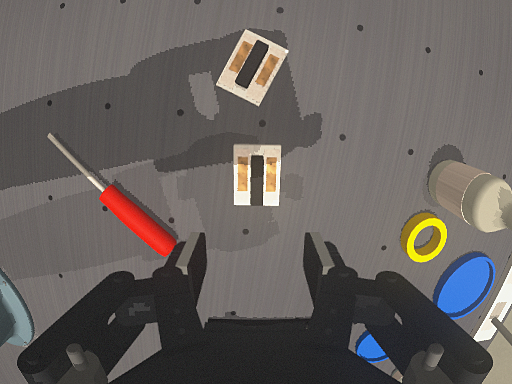

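B sits centred at (257,175), aligned under the gripper, though the net missed it. C has its corners at (247,29), (289,51), (259,106), (217,84). Grasp B and carry it to pocket (35,39).

```bash
python3 - <<'E'
from h import *
d=cam('wrist');p,R=tool()
for q in ([(247,29),(289,51),(259,106),(217,84)],[(234,145),(281,145),(281,206),(234,206)]):
    P=np.array([atz(d,x,.008)[:2] for x in q],np.float32)*1000;print(cv2.minAreaRect(P))
E
python3 -m creep '[[[0,0,0],[3.8,0,0.1],100],[[0,0,0],[3.8,0,0],100],[[0,0,0],[3.8,0,0],100],[[0,0,0],[3.4,0,0],100],[[0,0,0],[0,0,0],100],[[0,0,0],[0,0,0],255],[[0,0,0],[0,0,0],255],[[0,0,0],[0,0,0],255],[[0,0,0],[0,0,0],255],[[0,0,0],[0,0,0],255]]' 40
python3 -m creep '[[[0,0,0],[-2,0,0],255],[[0,0,0],[-4,0,0],255],[[0,0,0],[-4,0,0],255],[[0,0,0],[-3.5,0,0],255],[[0,0,0],[0,0,0],255],[[0,0,0],[0,0,0],255]]'
python3 - <<'E'
from h import *
p,R=tool();print(p,np.degrees(np.arctan2(R[1,2],R[0,2])))
for t in ((.5456,.0368),(.4764,.0262)): print(R.T@np.array([*(np.array(t)-p[:2]),0])*100)
E
```

```text
((439.966796875, 412.7536315917969), (63.51205825805664, 46.81135177612305), 70.53502655029297)
((460.62078857421875, 304.3839111328125), (49.66703414916992, 64.6940689086914), 8.388484001159668)
time: 13.95
tcp_pos: [0.4605, 0.3067, 0.0164]
orientation: [9.4, 89.7, 17.9]
contact_force: [-0.9, -0.4, 6.2]
gripper_width: 0.011
time: 14.55
tcp_pos: [0.4589, 0.3062, 0.15]
orientation: [14.0, 89.9, 22.4]
contact_force: [0.0, -0.8, -2.0]
gripper_width: 0.0115
[0.45891621 0.30624971 0.14997157] 8.447707866174195
[-5.67104363e-03 -2.79260718e+01  4.61591933e+00]
[-2.27323315e-02 -2.79579664e+01 -2.38470148e+00]
```

```bash
python3 -m creep '[[[0,0,0],[0,-3.97,0.66],255],[[0,0,0],[0,-3.97,0.66],255],[[0,0,0],[0,-3.97,0.66],255],[[0,0,0],[0,-3.97,0.66],255],[[0,0,0],[0,-3.97,0.66],255],[[0,0,0],[0,-3.97,0.66],255],[[0,0,0],[0,-3.97,0.66],255],[[0,0,0],[0,0,0],255],[[0,0,0],[0,0,0],255],[[0,0,0],[0,0,0],255]]'
python3 - <<'E'
from h import *
d=cam('wrist');cv2.imwrite('pics/w7.png',d['frame']);p,R=tool();print(p,(R.T@np.array([.5456-p[0],.0368-p[1],0])*100).round(2))
E
```

```text
time: 15.55
tcp_pos: [0.5439, 0.0388, 0.1474]
orientation: [158.4, 89.8, 166.9]
contact_force: [0.6, 0.0, -1.2]
gripper_width: 0.0111
[0.54400897 0.03900935 0.14770767] [-0.   -0.24  0.12]
```

View pics/w7.png

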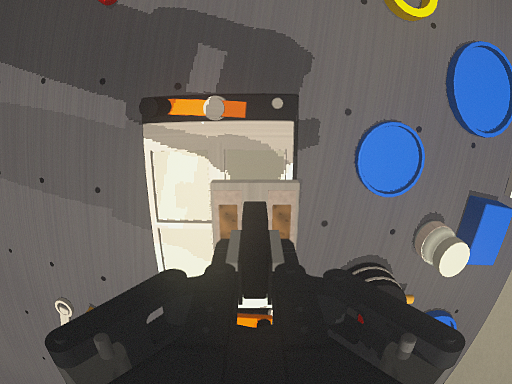

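B is held level with its far edge at row 182, centred on column 255. Small shift, then down.

```bash
python3 -m creep '[[[0,0,0],[0,-0.25,0.12],255],[[0,0,0],[2.8,0,0],255],[[0,0,0],[3.0,0,0],255],[[0,0,0],[3.0,0,0],255],[[0,0,0],[1.6,0,0],255],[[0,0,0],[0.3,0,0],255],[[0,0,0],[0.3,0,0],255],[[0,0,0],[0,0,0],255],[[0,0,0],[0,0,0],255]]'
```

```text
time: 16.5
tcp_pos: [0.5476, 0.0356, 0.0401]
orientation: [-16.6, 89.9, -8.1]
contact_force: [0.4, -0.6, -2.1]
gripper_width: 0.011
```

```bash
python3 -m creep '[[[0,0,0],[0.2,0,0],255],[[0,0,0],[0,0,0],255]]';python3 -m creep '[[[0,0,0],[0.2,0,0],255],[[0,0,0],[0,0,0],255]]'
```

```text
time: 16.7
tcp_pos: [0.5471, 0.0356, 0.0374]
orientation: [-14.6, 89.9, -6.1]
contact_force: [0.2, -0.2, -0.7]
gripper_width: 0.011
time: 16.9
tcp_pos: [0.5472, 0.0355, 0.0373]
orientation: [-169.7, 90.0, -161.3]
contact_force: [-8.3, 0.3, 16.6]
gripper_width: 0.0111
```

```bash
python3 -m creep '[[[0,0,0],[0,0,0],100],[[0,0,0],[0,0,0],100],[[0,0,0],[0,0,0],100],[[0,0,0],[-2,0,0],100],[[0,0,0],[-4,0,0],100],[[0,0,0],[-4,0,0],100],[[0,0,0],[-2.5,0,0],100],[[0,0,0],[0,0,0],100],[[0,0,0],[0,0,0],100]]'
python3 near.py pics/w8.png 0.021
python3 -m creep '[[[0,0,0],[0,3.89,-0.5],100],[[0,0,0],[0,3.89,-0.5],100],[[0,0,0],[0,3.89,-0.5],100],[[0,0,0],[0,3.89,-0.5],100],[[0,0,0],[0,3.89,-0.5],100],[[0,0,0],[0,3.89,-0.5],100],[[0,0,0],[0,3.89,-0.5],100],[[0,0,0],[0,3.89,-0.5],100],[[0,0,0],[0,3.89,-0.5],100],[[0,0,0],[0,3.89,-0.5],100]]'
python3 -m creep '[[[0.122,0,0],[0,0,0],100],[[0.122,0,0],[0,0,0],100],[[0.122,0,0],[0,0,0],100],[[0.122,0,0],[0,0,0],100],[[0,0,0],[0,0,0],100],[[0,0,0],[0,0,0],100]]'
python3 near.py pics/w9.png 0
```

```text
time: 17.8
tcp_pos: [0.5465, 0.0356, 0.1596]
orientation: [-14.5, 90.0, -6.0]
contact_force: [-1.0, -0.3, -0.4]
gripper_width: 0.0521
[0.5457 0.0357 0.1584] open 0.05158691173435304
0.97 [230. 222. 281. 286.] z,y mm [  1.8 -82.8] size [76.6 48.6] ccw deg -0.0 turn x rad 0.0 world [ 0.5596 -0.0459]
0.79 [253. 258.] z,y mm [ -0.6 -78. ]
time: 18.95
tcp_pos: [0.4386, 0.4141, 0.1579]
orientation: [-154.9, 89.8, -146.4]
contact_force: [0.0, 0.6, 0.4]
gripper_width: 0.052
time: 19.55
tcp_pos: [0.4395, 0.4127, 0.1586]
orientation: [-128.4, 89.9, -147.8]
contact_force: [0.1, -0.2, -0.9]
gripper_width: 0.0518
[0.4397 0.4128 0.1588] open 0.051827042114455275
```

View pics/w9.png

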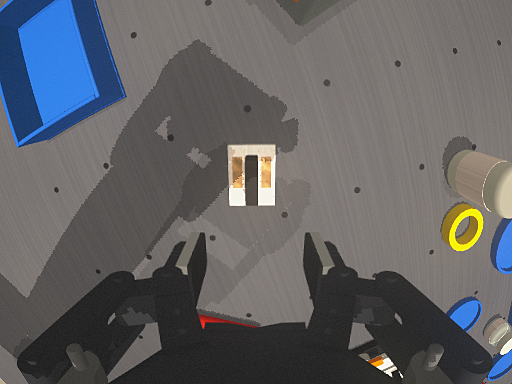

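C is at (251,175), aligned and about 2 mm left. Grasp it and bring it to pocket (-35,39).

```bash
python3 -m creep '[[[0,0,0],[3.8,0,-0.2],100],[[0,0,0],[3.8,0,0],100],[[0,0,0],[3.8,0,0],100],[[0,0,0],[3.2,0,0],100],[[0,0,0],[0,0,0],100],[[0,0,0],[0,0,0],255],[[0,0,0],[0,0,0],255],[[0,0,0],[0,0,0],255],[[0,0,0],[0,0,0],255],[[0,0,0],[0,0,0],255]]' 40
python3 -m creep '[[[0,0,0],[-2,0,0],255],[[0,0,0],[-4,0,0],255],[[0,0,0],[-4,0,0],255],[[0,0,0],[-3.5,0,0],255],[[-0.122,0,0],[0,0,0],255],[[-0.122,0,0],[0,0,0],255],[[-0.122,0,0],[0,0,0],255],[[-0.122,0,0],[0,0,0],255],[[0,0,0],[0,0,0],255],[[0,0,0],[0,0,0],255]]'
python3 - <<'E'
from h import *
p,R=tool();print(p,np.degrees(np.arctan2(R[1,2],R[0,2])))
for t in ((.4764,.0262),): print(R.T@np.array([*(np.array(t)-p[:2]),0])*100)
E
```

```text
time: 20.7
tcp_pos: [0.4399, 0.4149, 0.0165]
orientation: [53.1, 89.7, 33.6]
contact_force: [-0.8, -0.2, 7.4]
gripper_width: 0.0111
time: 21.7
tcp_pos: [0.4381, 0.4137, 0.1491]
orientation: [26.0, 90.0, 34.3]
contact_force: [-0.9, 0.6, -0.8]
gripper_width: 0.0106
[0.43813621 0.41372032 0.14911908] 8.299751740439918
[-7.53259257e-03 -3.88985039e+01 -1.80762664e+00]
```

```bash
python3 -m creep '[[[-0.006,0,0],[0,-3.89,-0.18],255],[[0,0,0],[0,-3.89,-0.18],255],[[0,0,0],[0,-3.89,-0.18],255],[[0,0,0],[0,-3.89,-0.18],255],[[0,0,0],[0,-3.89,-0.18],255],[[0,0,0],[0,-3.89,-0.18],255],[[0,0,0],[0,-3.89,-0.18],255],[[0,0,0],[0,-3.89,-0.18],255],[[0,0,0],[0,-3.89,-0.18],255],[[0,0,0],[0,-3.89,-0.18],255],[[0,0,0],[0,0,0],255],[[0,0,0],[0,0,0],255]]'
python3 - <<'E'
from h import *
d=cam('wrist');cv2.imwrite('pics/w10.png',d['frame']);p,R=tool();print(p,(R.T@np.array([.4764-p[0],.0262-p[1],0])*100).round(2))
g=cv2.cvtColor(d['frame'],cv2.COLOR_BGR2GRAY)
print(g[165:205,230].tolist());print(g[190,195:315].tolist())
E
```

```text
time: 22.9
tcp_pos: [0.4796, 0.026, 0.149]
orientation: [44.4, 90.0, 53.0]
contact_force: [-0.2, 0.6, -0.3]
gripper_width: 0.0116
[0.47941935 0.02671983 0.14883487] [-0.   -0.01 -0.31]
[158, 159, 161, 156, 159, 157, 156, 150, 170, 170, 170, 170, 149, 150, 151, 152, 152, 155, 130, 130, 130, 147, 162, 165, 163, 163, 162, 165, 154, 168, 168, 174, 177, 179, 170, 171, 170, 166, 166, 165]
[108, 103, 106, 107, 104, 103, 105, 106, 104, 104, 105, 107, 106, 106, 73, 135, 170, 169, 166, 161, 164, 169, 167, 164, 169, 170, 171, 171, 169, 166, 167, 166, 168, 166, 165, 163, 166, 163, 165, 162, 163, 163, 162, 163, 166, 172, 166, 165, 169, 172, 172, 169, 167, 162, 159, 159, 164, 163, 162, 164, 165, 166, 165, 168, 171, 173, 170, 165, 169, 166, 167, 168, 169, 167, 169, 168, 169, 165, 169, 165, 164, 169, 169, 168, 167, 169, 169, 170, 172, 168, 164, 166, 167, 167, 166, 168, 167, 169, 170, 171, 167, 171, 169, 163, 211, 248, 195, 169, 246, 243, 236, 244, 223, 180, 196, 197, 195, 192, 191, 188]
```

```bash
python3 -m creep '[[[0,0,0],[0,0,-0.31],255],[[0,0,0],[2.8,0,0],255],[[0,0,0],[3.0,0,0],255],[[0,0,0],[3.0,0,0],255],[[0,0,0],[1.6,0,0],255],[[0,0,0],[0.3,0,0],255],[[0,0,0],[0.3,0,0],255],[[0,0,0],[0,0,0],255],[[0,0,0],[0,0,0],255]]'
python3 -m creep '[[[0,0,0],[0.2,0,0],255],[[0,0,0],[0,0,0],255]]'
```

```text
time: 23.85
tcp_pos: [0.4774, 0.0261, 0.0399]
orientation: [-18.8, 89.9, -10.0]
contact_force: [-0.6, -0.3, -0.6]
gripper_width: 0.0111
time: 24.05
tcp_pos: [0.4773, 0.0259, 0.0376]
orientation: [-14.7, 89.9, -5.9]
contact_force: [1.4, 0.3, 1.0]
gripper_width: 0.0114
```

```bash
python3 -m creep '[[[0,0,0],[0,0,0],100],[[0,0,0],[0,0,0],100],[[0,0,0],[0,0,0],100],[[0,0,0],[-2,0,0],100],[[0,0,0],[-4,0,0],100],[[0,0,0],[-4,0,0],100],[[0,0,0],[-3.5,-3.5,0],100],[[0,0,0],[-3.5,-3.5,1],100],[[0,0,0],[-3.5,-3.5,1],100],[[0,0,0],[0,-3.5,1.5],100],[[0,0,0],[0,0,0],100],[[0,0,0],[0,0,0],100]]'
python3 - <<'E'
from h import *
d=cam('wrist');cv2.imwrite('pics/w11.png',cv2.resize(d['frame'],(800,600)));p,R=tool();print(p)
c=np.array([.5169,-.007]);t=np.radians(8.68);Q=np.array([[np.cos(t),-np.sin(t)],[np.sin(t),np.cos(t)]])
for n,z in dict(stage=0,latch_l_pin=.056,latch_r_pin=.056,latch_l_hinge=.029,latch_r_hinge=.029,dish_in=.004,cap_center=.072,detector=0).items():
        for r in nets.tip_of('wrist',n)[:6]:
            if r['score']>.3: P=atz(d,r['pixel'],z);print(n,round(r['score'],2),np.round(r['pixel'],1),np.round(P,3),'stage',(Q.T@(P[:2]-c)*1000).round(0))
for r in nets.regions_of('wrist','mount1_center')[:6]: print(r['score'],np.round(r['extent']))
E
```

```text
time: 25.25
tcp_pos: [0.5318, -0.1067, 0.2405]
orientation: [140.5, 89.9, 149.2]
contact_force: [0.1, 1.1, 0.3]
gripper_width: 0.052
[ 0.53148742 -0.10589103  0.24019778]
stage 0.67 [253.1  84.3] [ 0.515 -0.01   0.   ] stage [-2. -3.]
latch_r_pin 0.61 [295.8 181.6] [ 0.581 -0.114  0.056] stage [  47. -115.]
latch_l_hinge 0.59 [378.8 161.4] [ 0.689 -0.077  0.029] stage [159. -95.]
latch_r_hinge 0.84 [252.3 172.3] [ 0.531 -0.117  0.029] stage [  -3. -111.]
dish_in 0.91 [456.6   4. ] [0.793 0.188 0.004] stage [303. 151.]
dish_in 0.62 [436.3 230.9] [ 0.838 -0.17   0.004] stage [ 293. -209.]
dish_in 0.58 [387.2  45.6] [0.682 0.079 0.004] stage [177.  60.]
dish_in 0.46 [220.6 335.3] [ 0.52  -0.415  0.004] stage [ -59. -404.]
cap_center 0.65 [392.9 173.5] [ 0.69  -0.082  0.072] stage [ 160. -101.]
detector 0.58 [379.6 163.5] [ 0.704 -0.083  0.   ] stage [ 174. -103.]
0.83 [262.  91. 304. 143.]
```

View pics/w11.png

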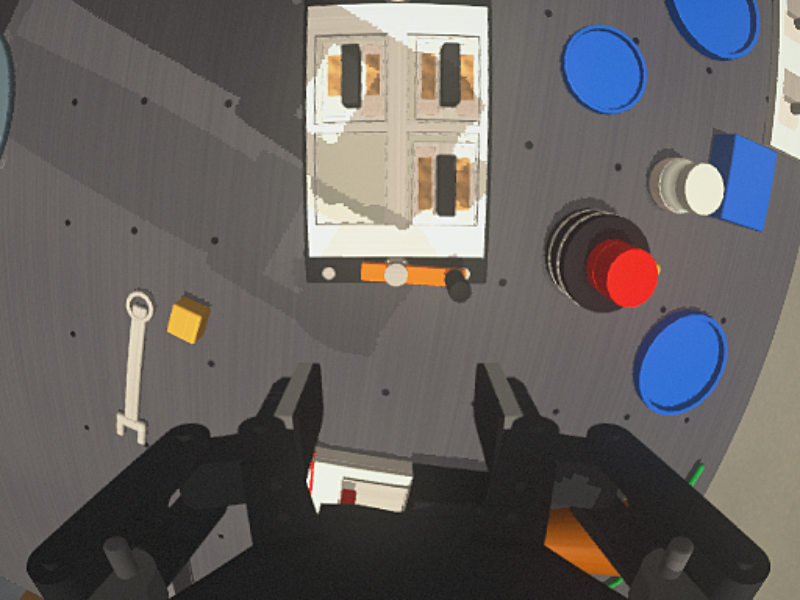

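All three mounts lie flat in pockets: (350,75), (448,75) and (447,185). The fourth pocket is empty and no fourth mount is in sight. The right pin is at (458,287), so I'll go above it.

```bash
python3 -m creep '[[[0,0,0],[4,-0.4,1.54],100],[[0,0,0],[4,-0.4,1.54],100],[[0,0,0],[3.5,-0.4,1.54],100],[[0,0,0],[0,0,0],100],[[0,0,0],[0,0,0],100],[[0,0,0],[0,0,0],100]]' 20
cat > pin.py <<'E'
from h import *
import sys
d=cam('wrist');cv2.imwrite(sys.argv[1],d['frame']);p,R=tool();print(p,np.degrees(np.arctan2(R[1,2],R[0,2])).round(2))
c=np.array([.5169,-.007]);t=np.radians(8.68);Q=np.array([[np.cos(t),-np.sin(t)],[np.sin(t),np.cos(t)]])
for n,z in dict(latch_l_pin=.056,latch_r_pin=.056,latch_l_hinge=.029,latch_r_hinge=.029).items():
    for r in nets.tip_of('wrist',n)[:3]:
        P=atz(d,r['pixel'],z);print(n,round(r['score'],2),np.round(r['pixel'],1),np.round(P,3),'stage',(Q.T@(P[:2]-c)*1000).round(0),'tool cm',(R.T@(P-p)*100).round(2))
E
python3 pin.py pics/w12.png
```

```text
time: 26.35
tcp_pos: [0.5806, -0.1115, 0.1287]
orientation: [-31.4, 89.8, -22.7]
contact_force: [0.1, 0.8, -0.2]
gripper_width: 0.0519
[ 0.5807253  -0.11161049  0.12900703] 8.78
latch_r_pin 0.86 [251.9 202.6] [ 0.579 -0.113  0.056] stage [  46. -115.] tool cm [ 7.3  -0.14 -0.21]
latch_l_hinge 0.47 [386.1   5.1] [0.668 0.071 0.029] stage [161.  54.] tool cm [10.01 16.74 11.34]
latch_l_hinge 0.45 [373.9 172.4] [ 0.683 -0.079  0.029] stage [153. -96.] tool cm [10.04  1.68 10.55]
latch_r_hinge 0.69 [197.7 188.9] [ 0.533 -0.118  0.029] stage [  -1. -112.] tool cm [ 9.98  0.16 -4.88]
```

View pics/w12.png

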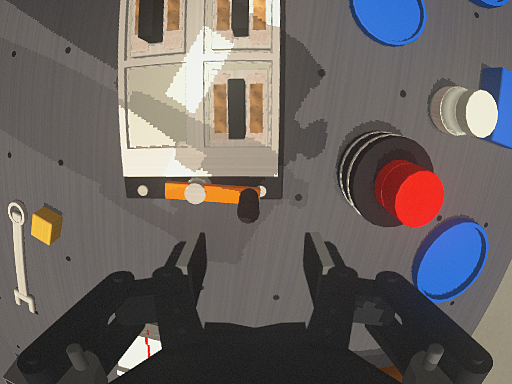

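Pin at column ~248, about 2 mm left of centre. Descend, grip and turn through the arc.

```bash
python3 -m creep '[[[0,0,0],[2.5,0,-0.25],100],[[0,0,0],[3,0,0],100],[[0,0,0],[2.7,0,0],100],[[0,0,0],[0,0,0],100],[[0,0,0],[0,0,0],255],[[0,0,0],[0,0,0],255],[[0,0,0],[0,0,0],255],[[0,0,0],[0,0,0],255],[[0,0,0],[0,0,0],255]]' 20
python3 -m creep '[[[0.0714,0,0],[0,0,0],255],[[0,0,0],[0,-0.642,0],255],[[0.143,0,0],[0,0,0],255],[[0,0,0],[0,-0.642,0],255],[[0.143,0,0],[0,0,0],255],[[0,0,0],[0,-0.642,0],255],[[0,0,0],[0,0,0],255]]' 40
```

```text
time: 27.5
tcp_pos: [0.5763, -0.1122, 0.0463]
orientation: [-168.8, 89.8, -160.0]
contact_force: [-10.3, -1.0, 9.4]
gripper_width: 0.0151
time: 28.2
tcp_pos: [0.5752, -0.1294, 0.0462]
orientation: [139.9, 89.8, 128.1]
contact_force: [-8.2, 8.0, 10.8]
gripper_width: 0.0147
```

```bash
python3 -m creep '[[[0.143,0,0],[0,0,0],255],[[0,0,0],[0,-0.642,0],255],[[0.143,0,0],[0,0,0],255],[[0,0,0],[0,-0.642,0],255],[[0.143,0,0],[0,0,0],255],[[0,0,0],[0,-0.642,0],255],[[0.143,0,0],[0,0,0],255],[[0,0,0],[0,-0.642,0],255],[[0,0,0],[0,0,0],255]]'
python3 -m creep '[[[0.143,0,0],[0,0,0],255],[[0,0,0],[0,-0.642,0],255],[[0.143,0,0],[0,0,0],255],[[0,0,0],[0,-0.642,0],255],[[0.143,0,0],[0,0,0],255],[[0,0,0],[0,-0.642,0],255],[[0.143,0,0],[0,0,0],255],[[0,0,0],[0,-0.642,0],255],[[0.0714,0,0],[0,0,0],255],[[0,0,0],[0,0,0],255],[[0,0,0],[0,0,0],255]]'
```

```text
time: 29.1
tcp_pos: [0.5627, -0.1508, 0.0463]
orientation: [126.7, 89.8, 82.1]
contact_force: [-3.8, 8.0, 6.9]
gripper_width: 0.0146
time: 30.2
tcp_pos: [0.54, -0.1626, 0.0464]
orientation: [100.6, 90.0, 19.3]
contact_force: [-3.3, 4.7, 6.3]
gripper_width: 0.0143
```

```bash
python3 -m creep '[[[0,0,0],[0,-0.2,0],255],[[0,0,0],[0,0,0],255],[[0,0,0],[0,-0.2,0],255],[[0,0,0],[0,0,0],255]]'
python3 -c "from h import *;p,R=tool();print(np.degrees(np.arctan2(R[1,2],R[0,2])),R[:,1])"
```

```text
time: 30.6
tcp_pos: [0.5397, -0.1626, 0.0466]
orientation: [82.5, 89.4, 1.2]
contact_force: [12.3, 7.8, -3.7]
gripper_width: 0.0148
-81.37277187443279 [0.98862499 0.15001158 0.01082425]
```

```bash
python3 -m creep '[[[0,0,0],[0,0.4,0],255],[[0,0,0],[0,0,0],100],[[0,0,0],[0,0,0],100],[[0,0,0],[0,0,0],100],[[0,0,0],[-3,0,0],100],[[0,0,0],[-4,0,0],100],[[0,0,0],[-2,0,0],100]]'
python3 -m creep '[[[-0.143,0,0],[0,0,0],100],[[-0.143,0,0],[0,0,0],100],[[-0.143,0,0],[0,0,0],100],[[-0.143,0,0],[0,0,0],100],[[-0.143,0,0],[0,0,0],100],[[-0.143,0,0],[0,0,0],100],[[-0.143,0,0],[0,0,0],100],[[-0.143,0,0],[0,0,0],100],[[-0.143,0,0],[0,0,0],100],[[-0.143,0,0],[0,0,0],100],[[-0.143,0,0],[0,0,0],100],[[0,0,0],[0,0,0],100]]'
python3 -m creep '[[[0,0,0],[0,3.85,-0.63],100],[[0,0,0],[0,3.85,-0.63],100],[[0,0,0],[0,3.85,-0.63],100],[[0,0,0],[0,3.85,-0.63],100],[[0,0,0],[0,3.85,-0.63],100],[[0,0,0],[0,3.85,-0.63],100],[[0,0,0],[0,3.85,-0.63],100],[[0,0,0],[0,0,0],100],[[0,0,0],[0,0,0],100]]'
python3 pin.py pics/w13.png
```

```text
time: 31.3
tcp_pos: [0.5408, -0.1638, 0.1375]
orientation: [52.1, 89.7, -29.3]
contact_force: [0.4, -0.0, 0.9]
gripper_width: 0.0523
time: 32.5
tcp_pos: [0.5394, -0.163, 0.1341]
orientation: [-62.7, 90.0, -54.0]
contact_force: [-0.6, -0.5, 0.1]
gripper_width: 0.0518
time: 33.4
tcp_pos: [0.4546, 0.0972, 0.1342]
orientation: [-39.5, 90.0, -30.7]
contact_force: [0.3, -0.3, 0.8]
gripper_width: 0.0518
[0.45495789 0.09656229 0.13427355] 8.71
latch_l_pin 0.62 [302.  191.2] [0.491 0.109 0.056] stage [ -9. 118.] tool cm [7.83 0.67 3.7 ]
latch_r_pin 0.67 [116.3 381. ] [ 0.314 -0.183  0.056] stage [-227. -143.] tool cm [  7.83 -25.48 -18.16]
latch_l_hinge 0.64 [303.6 189.7] [0.497 0.103 0.029] stage [ -3. 112.] tool cm [ 1.053e+01 -1.000e-02  4.290e+00]
latch_r_hinge 0.46 [305.2 188.8] [0.499 0.104 0.029] stage [ -1. 112.] tool cm [10.53  0.07  4.43]
```

```bash
python3 -m creep '[[[0,0,0],[3,0,-0.1],100],[[0,0,0],[3,0,0],100],[[0,0,0],[2.8,0,0],100],[[0,0,0],[0,0,0],100],[[0,0,0],[0,0,0],255],[[0,0,0],[0,0,0],255],[[0,0,0],[0,0,0],255],[[0,0,0],[0,0,0],255],[[0,0,0],[0,0,0],255]]' 20
python3 -m creep '[[[0.0714,0,0],[0,0,0],255],[[0,0,0],[0,0.642,0],255],[[0.143,0,0],[0,0,0],255],[[0,0,0],[0,0.642,0],255],[[0.143,0,0],[0,0,0],255],[[0,0,0],[0,0.642,0],255],[[0,0,0],[0,0,0],255]]' 40
```

```text
time: 34.55
tcp_pos: [0.4546, 0.0964, 0.0479]
orientation: [-33.9, 89.9, -25.1]
contact_force: [-3.8, -1.5, 7.6]
gripper_width: 0.0154
time: 35.25
tcp_pos: [0.456, 0.1159, 0.0479]
orientation: [3.2, 89.9, -8.4]
contact_force: [-2.9, -0.5, 5.8]
gripper_width: 0.0147
```

```bash
python3 -m creep '[[[0.143,0,0],[0,0,0],255],[[0,0,0],[0,0.642,0],255],[[0.143,0,0],[0,0,0],255],[[0,0,0],[0,0.642,0],255],[[0.143,0,0],[0,0,0],255],[[0,0,0],[0,0.642,0],255],[[0.143,0,0],[0,0,0],255],[[0,0,0],[0,0.642,0],255],[[0,0,0],[0,0,0],255]]'
python3 -m creep '[[[0.143,0,0],[0,0,0],255],[[0,0,0],[0,0.642,0],255],[[0.143,0,0],[0,0,0],255],[[0,0,0],[0,0.642,0],255],[[0.143,0,0],[0,0,0],255],[[0,0,0],[0,0.642,0],255],[[0.143,0,0],[0,0,0],255],[[0,0,0],[0,0.642,0],255],[[0.0714,0,0],[0,0,0],255],[[0,0,0],[0,0,0],255],[[0,0,0],[0,0,0],255]]'
python3 -m creep '[[[0,0,0],[0,0.2,0],255],[[0,0,0],[0,0,0],255],[[0,0,0],[0,0.2,0],255],[[0,0,0],[0,0,0],255]]'
```

```text
time: 36.15
tcp_pos: [0.4696, 0.1371, 0.0479]
orientation: [23.2, 89.9, -21.3]
contact_force: [-2.9, -1.5, 8.1]
gripper_width: 0.0145
time: 37.25
tcp_pos: [0.4902, 0.1477, 0.0474]
orientation: [-81.0, 89.7, -162.1]
contact_force: [-11.0, -3.3, 17.3]
gripper_width: 0.0146
time: 37.65
tcp_pos: [0.4911, 0.1479, 0.0469]
orientation: [-86.3, 89.2, -167.3]
contact_force: [-23.3, -5.0, 26.2]
gripper_width: 0.0145
```

```bash
python3 -m creep '[[[0,0,0],[0,-0.4,0],255],[[0,0,0],[0,0,0],100],[[0,0,0],[0,0,0],100],[[0,0,0],[0,0,0],100],[[0,0,0],[-3,0,0],100],[[0,0,0],[-4,0,0],100],[[0,0,0],[-3,0,0],100],[[0,0,0],[-2,2.14,4.07],0],[[0,0,0],[-2,2.14,4.07],0],[[0,0,0],[-2,2.14,4.07],0],[[0,0,0],[-2,2.14,4.07],0],[[0,0,0],[0,0,0],0]]'
python3 -m creep '[[[0,0,0],[0,0,0],0],[[0,0,0],[0,0,0],0]]'
python3 - <<'E'
from h import *
d=cam('wrist');cv2.imwrite('pics/w14.png',cv2.resize(d['frame'],(800,600)));p,R=tool();print(p)
for n,z in dict(latch_l_pin=.056,latch_r_pin=.056,latch_l_hinge=.029,latch_r_hinge=.029,dish_in=.004,cap_center=.072,detector=0).items():
        for r in nets.tip_of('wrist',n)[:3]:
            if r['score']>.3: P=atz(d,r['pixel'],z);print(n,round(r['score'],2),np.round(r['pixel'],1),np.round(P,4))
E
```

```text
time: 38.85
tcp_pos: [0.6044, -0.0043, 0.2295]
orientation: [62.1, 89.6, -19.4]
contact_force: [0.7, -0.0, 0.7]
gripper_width: 0.0852
time: 39.05
tcp_pos: [0.5992, 0.0011, 0.2245]
orientation: [-113.5, 89.9, 165.2]
contact_force: [0.2, 0.8, -0.4]
gripper_width: 0.0855
[0.59908284 0.00144435 0.22447681]
latch_l_pin 0.72 [123.8 242.2] [0.4873 0.1492 0.056 ]
latch_r_pin 0.74 [380.3 237.6] [ 0.5428 -0.1653  0.056 ]
latch_l_hinge 0.59 [165.4 229.1] [0.5025 0.1015 0.029 ]
latch_r_hinge 0.84 [341.  232.6] [ 0.5322 -0.1223  0.029 ]
dish_in 0.85 [199.1  89.1] [0.6802 0.0811 0.004 ]
dish_in 0.76 [413.3  13.5] [ 0.839 -0.176  0.004]
cap_center 0.74 [347.7  94.4] [ 0.6981 -0.0789  0.072 ]
cap_center 0.43 [331.3  98.4] [ 0.6905 -0.0627  0.072 ]
detector 0.95 [335.   97.6] [ 0.6969 -0.0854  0.    ]
detector 0.63 [283.7 209.1] [ 0.5429 -0.0469  0.    ]
```

View pics/w14.png

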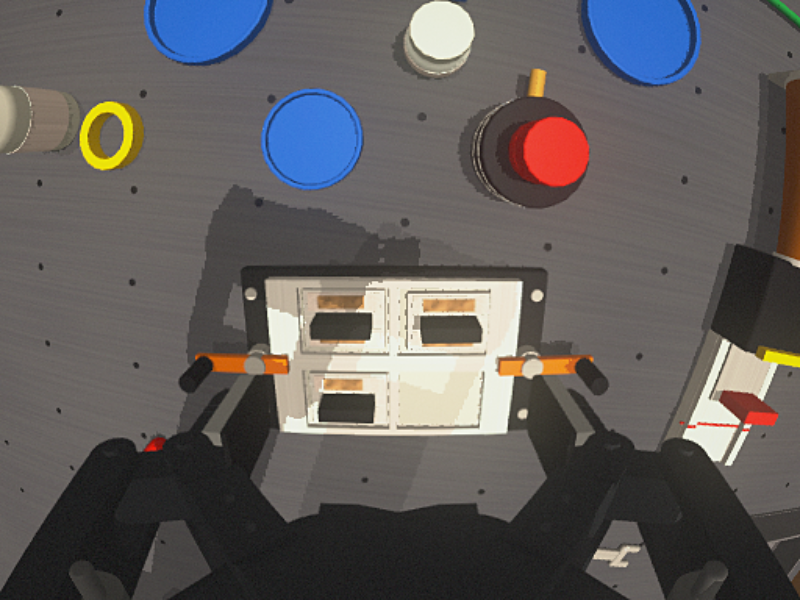

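Both turnbuttons point straight out with their tongues over the carrier's edge ((275,366) and (515,366)), and the mounts are still in place. Cap top at (555,152), small dish at (312,138). Next, the cap.

```bash
python3 -m creep '[[[0,0,0],[1.85,2.11,2.43],0],[[0,0,0],[1.85,2.11,2.43],0],[[0,0,0],[1.85,2.11,2.43],0],[[0,0,0],[1.85,2.11,2.43],0],[[0,0,0],[0,0,0],0],[[0,0,0],[0,0,0],0],[[0,0,0],[0,0,0],0]]'
cat > cap.py <<'E'
from h import *
import sys
zb=float(sys.argv[2])
d=cam('wrist');cv2.imwrite(sys.argv[1],d['frame']);p,R=tool();print(p)
hsv=cv2.cvtColor(d['frame'],cv2.COLOR_BGR2HSV);m=((hsv[...,1]>150)&((hsv[...,0]<6)|(hsv[...,0]>174))&(hsv[...,2]>60))
n,l,st,ce=cv2.connectedComponentsWithStats(m.astype(np.uint8))
i=1+np.argmax(st[1:,4]);print('red',st[i],ce[i])
ys,xs=np.nonzero(l==i);mid=atz(d,ce[i],zb+.025)
from scipy.optimize import minimize
c=max(cv2.findContours((l==i).astype(np.uint8),0,1)[0],key=cv2.contourArea)
a=np.linspace(0,6.28,48)
def sil(x):
    P=[proj(d,(x[0]+.022*np.cos(t),x[1]+.022*np.sin(t),zb+h)) for h in(0,.04) for t in a]
    return cv2.convexHull(np.array(P,np.float32))
def cost(x):
    im=np.zeros((384*2,512*2),np.uint8);cv2.fillConvexPoly(im,(sil(x)*2).astype(np.int32),1);im=im[::2,::2]>0
    return (im^(l==i)).sum()
r=minimize(cost,mid[:2],method='Nelder-Mead',options=dict(initial_simplex=[mid[:2],mid[:2]+[.008,0],mid[:2]+[0,.008]]))
print('cap fit',r.x,r.fun,st[i][4],'tool cm',R.T@np.array([*(r.x-p[:2]),0])*100)
for n,z in dict(cap_center=zb+.02,detector=0,dish_in=.004).items():
    for r in nets.tip_of('wrist',n)[:3]:
        P=atz(d,r['pixel'],z);print(n,round(r['score'],2),np.round(r['pixel'],1),P.round(4),'tool cm',(R.T@(P-p)*100).round(2))
E
python3 cap.py pics/w15.png .052
```

```text
time: 40.15
tcp_pos: [0.6984, -0.0824, 0.1529]
orientation: [72.3, 89.9, -8.9]
contact_force: [-0.3, 0.2, 0.4]
gripper_width: 0.0852
[ 0.6984279  -0.08227221  0.15329875]
red [ 223  169   59   67 3092] [252.42496766 202.74870634]
cap fit [ 0.69656726 -0.08164105] 176.0 3092 tool cm [-0.00033224 -0.17432803 -0.09062754]
cap_center 0.91 [249.2 201.7] [ 0.6951 -0.0793  0.072 ] tool cm [ 8.13 -0.3  -0.35]
cap_center 0.18 [265.5 322. ] [ 0.5737 -0.1131  0.072 ] tool cm [  8.11 -12.81   1.15]
detector 0.72 [253.1 179.7] [ 0.6948 -0.0822  0.    ] tool cm [15.33 -0.38 -0.08]
dish_in 0.93 [37.1 68.2] [0.7934 0.188  0.004 ] tool cm [ 14.94  13.46 -25.28]
dish_in 0.92 [103.7 168.8] [0.6842 0.082  0.004 ] tool cm [ 14.92   1.06 -16.46]
dish_in 0.62 [364.1  57.8] [ 0.8388 -0.1727  0.004 ] tool cm [14.96 12.48 11.06]
```

```bash
python3 -m creep '[[[0,0,0],[2.5,-0.2,-0.1],0],[[0,0,0],[3.5,0,0],0],[[0,0,0],[3.2,0,0],0],[[0,0,0],[0,0,0],0],[[0,0,0],[0,0,0],255],[[0,0,0],[0,0,0],255],[[0,0,0],[0,0,0],255],[[0,0,0],[0,0,0],255]]' 20
python3 -m creep '[[[0,0,0],[-1,0,0],255],[[0,0,0],[-1.5,0,0],255],[[0,0,0],[-2,0,0],255],[[0,0,0],[-2,0,0],255],[[0,0,0],[0,0,0],255],[[0,0,0],[0,0,0],255]]'
python3 - <<'E'
from h import *
p,R=tool();print(p,R.T@np.array([.682-p[0],.0815-p[1],0])*100)
E
```

```text
time: 41.15
tcp_pos: [0.6979, -0.0827, 0.0629]
orientation: [67.6, 89.7, -13.7]
contact_force: [-0.7, 0.5, 7.6]
gripper_width: 0.0434
time: 41.75
tcp_pos: [0.6964, -0.0825, 0.1257]
orientation: [56.2, 89.9, -25.2]
contact_force: [-0.4, 1.4, -0.7]
gripper_width: 0.0435
[ 0.6964048  -0.08248383  0.12570302] [-1.01243134e-02  1.05093068e+00 -1.64279454e+01]
```

```bash
python3 -m creep '[[[0,0,0],[0,0.28,-4.1],255],[[0,0,0],[0,0.28,-4.1],255],[[0,0,0],[0,0.28,-4.1],255],[[0,0,0],[0,0.28,-4.1],255],[[0,0,0],[0,0,0],255],[[0,0,0],[0,0,0],255],[[0,0,0],[3,0,0],255],[[0,0,0],[3,0,0],255],[[0,0,0],[3,0,0],255],[[0,0,0],[1.4,0,0],255],[[0,0,0],[0.3,0,0],255],[[0,0,0],[0,0,0],255]]'
python3 -m creep '[[[0,0,0],[0.2,0,0],255],[[0,0,0],[0,0,0],255]]'
python3 -m creep '[[[0,0,0],[0.2,0,0],255],[[0,0,0],[0,0,0],255]]'
```

```text
time: 42.95
tcp_pos: [0.6831, 0.0808, 0.0183]
orientation: [78.7, 90.0, -2.6]
contact_force: [0.7, -0.3, -0.8]
gripper_width: 0.0435
time: 43.15
tcp_pos: [0.6835, 0.0814, 0.0173]
orientation: [79.4, 89.9, -1.9]
contact_force: [-0.2, -0.1, -0.5]
gripper_width: 0.0434
time: 43.35
tcp_pos: [0.6834, 0.0815, 0.0149]
orientation: [76.8, 89.9, -4.5]
contact_force: [-0.3, -0.4, 1.6]
gripper_width: 0.0433
```

```bash
python3 -m creep '[[[0,0,0],[0.1,0,0],255],[[0,0,0],[0,0,0],255],[[0,0,0],[0,0,0],40],[[0,0,0],[0,0,0],40],[[0,0,0],[0,0,0],40],[[0,0,0],[-2,0,0],40],[[0,0,0],[-4,0,0],40],[[0,0,0],[-4,0,0],40],[[0,0,0],[-4,0,0],40],[[0,0,0],[0,0,0],40],[[0,0,0],[0,0,0],40]]'
python3 cap.py pics/w16.png .004
```

```text
time: 44.45
tcp_pos: [0.6835, 0.0815, 0.1557]
orientation: [79.0, 89.8, -2.4]
contact_force: [-0.6, 0.5, -0.5]
gripper_width: 0.0723
[0.68237055 0.08155269 0.15346426]
red [ 231  159   48   53 1995] [254.38245614 185.40401003]
cap fit [0.68181189 0.0805412 ] 166.0 1995 tool cm [-2.00263963e-05 -7.04950513e-02  9.15570344e-02]
cap_center 0.56 [252.5 181.8] [0.6837 0.0827 0.024 ] tool cm [12.95  0.14 -0.1 ]
detector 0.63 [399.2 189.6] [ 0.6943 -0.0841  0.    ] tool cm [15.35 -1.33 16.55]
dish_in 0.72 [484.3  88.9] [ 0.8389 -0.1777  0.004 ] tool cm [14.95 11.56 27.99]
dish_in 0.56 [166.2  59.5] [0.791  0.1864 0.004 ] tool cm [14.95 12.31 -8.72]
```

View pics/w16.png

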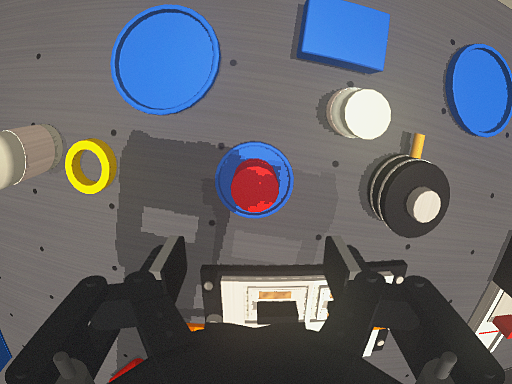

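The cap stands upright in the small dish (dish ring centre ≈(255,179), cap ≈(254,185)), and the detector nose is bare. I'll check the centring numerically and get the shutter's measurements from the fixed cameras.

```bash
python3 - <<'E'
from h import *
d=cam('wrist');p,R=tool()
hsv=cv2.cvtColor(d['frame'],cv2.COLOR_BGR2HSV)
m=((hsv[...,0]>95)&(hsv[...,0]<125)&(hsv[...,1]>130)).astype(np.uint8);m[:138]=0;m[220:]=0;m[:,:205]=0;m[:,300:]=0
c=max(cv2.findContours(m,0,1)[0],key=cv2.contourArea)[:,0];h=cv2.convexHull(c)[:,0]
print('dish circle at z.011',cv2.minEnclosingCircle(np.array([atz(d,q,.010)[:2] for q in h],np.float32)*1000), cv2.fitEllipse(np.array([atz(d,q,.010)[:2] for q in h],np.float32)*1000))
for cn in('scene','side'):
    d=cam(cn);print(cn)
    cv2.imwrite(f'pics/{cn}1.png',d['frame'])
    for n,z in dict(gate_grip=.055,shutter_mark=.026).items():
        for r in nets.tip_of(cn,n)[:2]:print(n,round(r['score'],2),np.round(r['pixel'],1),atz(d,r['pixel'],z).round(4))
E
```

```text
dish circle at z.011 ((681.2330932617188, 81.17868041992188), 39.95598220825195) ((681.1845092773438, 81.10063171386719), (79.11652374267578, 79.6128921508789), 93.53673553466797)
scene
gate_grip 0.92 [139.1 166.8] [ 0.506  -0.3521  0.055 ]
gate_grip 0.19 [217.  195.1] [ 0.5528 -0.0987  0.055 ]
shutter_mark 0.62 [140.9 166.8] [ 0.4809 -0.3655  0.026 ]
shutter_mark 0.33 [293.3 200. ] [0.4956 0.107  0.026 ]
side
gate_grip 0.61 [293.4 133.4] [ 0.5082 -0.3556  0.055 ]
shutter_mark 0.84 [303.2 140.5] [ 0.4741 -0.3623  0.026 ]
shutter_mark 0.47 [361.7 166.3] [ 0.2859 -0.2383  0.026 ]
```

```bash
python3 -m creep '[[[-0.143,0,0],[-0.5,0,0],75],[[-0.143,0,0],[-0.5,0,0],75],[[-0.143,0,0],[-0.5,0,0],75],[[-0.143,0,0],[-0.5,0,0],75],[[-0.143,0,0],[-0.5,0,0],75],[[-0.143,0,0],[-0.5,0,0],75],[[-0.143,0,0],[-0.5,0,0],75],[[-0.143,0,0],[-0.5,0,0],75],[[-0.143,0,0],[-0.5,0,0],75],[[-0.143,0,0],[-0.5,0,0],75],[[-0.143,0,0],[-0.5,0,0],75]]'
python3 -m creep '[[[0,0,0],[-0.3,-3.41,-2.47],75],[[0,0,0],[-0.3,-3.41,-2.47],75],[[0,0,0],[-0.3,-3.41,-2.47],75],[[0,0,0],[-0.3,-3.41,-2.47],75],[[0,0,0],[-0.3,-3.41,-2.47],75],[[0,0,0],[-0.3,-3.41,-2.47],75],[[0,0,0],[-0.3,-3.41,-2.47],75],[[0,0,0],[-0.3,-3.41,-2.47],75],[[0,0,0],[-0.3,-3.41,-2.47],75],[[0,0,0],[-0.3,-3.41,-2.47],75],[[0,0,0],[-0.3,-3.41,-2.47],75],[[0,0,0],[0,0,0],75]]'
python3 -m creep '[[[0,0,0],[0,0,0],75],[[0,0,0],[0,0,0],75]]'
cat > gate.py <<'E'
from h import *
import sys
d=cam('wrist');cv2.imwrite(sys.argv[1],cv2.resize(d['frame'],(800,600)));p,R=tool();print(p,'yaw',np.degrees(np.arctan2(R[1,2],R[0,2])))
for n,z in dict(gate_grip=.055,shutter_mark=.026).items():
    for r in nets.tip_of('wrist',n)[:2]:
        P=atz(d,r['pixel'],z);print(n,round(r['score'],2),np.round(r['pixel'],1),P.round(4),'tool cm',(R.T@(P-p)*100).round(2))
hsv=cv2.cvtColor(d['frame'],cv2.COLOR_BGR2HSV);m=((hsv[...,1]>130)&((hsv[...,0]<6)|(hsv[...,0]>174))&(hsv[...,2]>60)).astype(np.uint8)
n,l,st,ce=cv2.connectedComponentsWithStats(m)
for i in range(1,n):
    if st[i][4]>8: print(st[i],ce[i].round(1))
E
python3 gate.py pics/w17.png
```

```text
time: 46.1
tcp_pos: [0.6825, 0.0815, 0.208]
orientation: [170.9, 90.0, -179.9]
contact_force: [-0.2, 0.4, -0.1]
gripper_width: 0.0605
time: 47.3
tcp_pos: [0.4697, -0.3347, 0.2416]
orientation: [-87.0, 89.9, -78.5]
contact_force: [0.1, -0.2, -0.9]
gripper_width: 0.0603
time: 47.5
tcp_pos: [0.4718, -0.3299, 0.2406]
orientation: [93.1, 90.0, 101.9]
contact_force: [0.4, 0.8, -0.7]
gripper_width: 0.0601
[ 0.47195175 -0.32959993  0.24062704] yaw 8.898693975390659
gate_grip 0.95 [289.8 205.7] [ 0.5198 -0.3673  0.055 ] tool cm [18.56 -4.48  4.15]
shutter_mark 0.85 [258.7 188.8] [ 0.4821 -0.3609  0.026 ] tool cm [21.46 -3.26  0.52]
[250 146  16  70 159] [257.9 181. ]
[281 179  21  51 522] [291.3 206.8]
[248 218   4  11  23] [249.8 223.4]
```

View pics/w17.png

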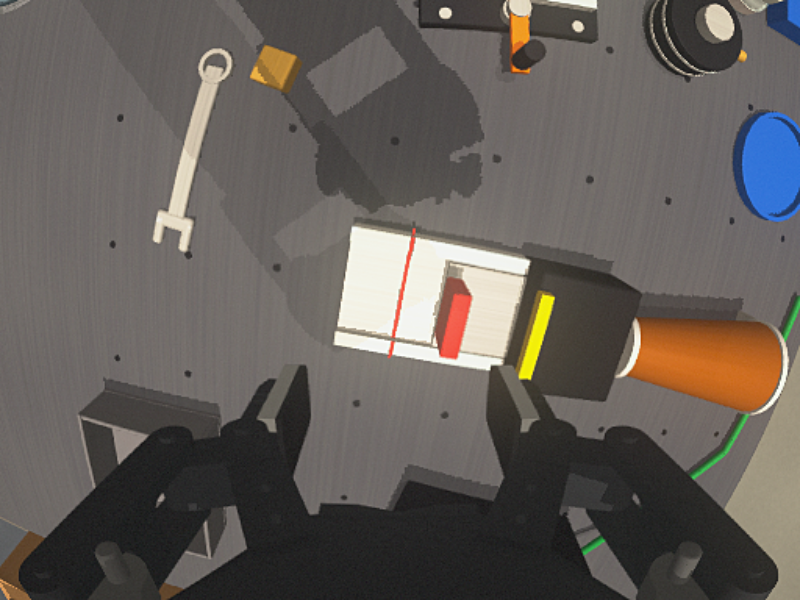

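The shutter shows at (430,295). The red line runs from (414,228) to (390,355), and the red grip top is at (457,290)–(447,355). Computing the slide direction.

```bash
python3 - <<'E'
from h import *
d=cam('wrist');p,R=tool();f=lambda q,z:atz(d,np.array(q)*.64,z)
hsv=cv2.cvtColor(d['frame'],cv2.COLOR_BGR2HSV);m=((hsv[...,1]>130)&((hsv[...,0]<6)|(hsv[...,0]>174))&(hsv[...,2]>60)).astype(np.uint8)
n,l,st,ce=cv2.connectedComponentsWithStats(m)
P=[];G=None
for i in range(1,n):
    ys,xs=np.nonzero(l==i);c=ce[i]
    if 240<c[0]<268 and 140<c[1]<230: P+= [atz(d,q,.026)[:2] for q in zip(xs,ys)]
P=np.array(P);mu=P.mean(0);u=np.linalg.svd(P-mu)[2][0];u*=np.sign(u[1]);s=np.array([-u[1],u[0]]);s*=-np.sign(s[0])
ends=(P-mu)@u
mid=mu+u*(ends.max()+ends.min())/2
print('mark mid',mid,'line len',np.ptp(ends),'in-dir heading',np.degrees(np.arctan2(s[1],s[0])))
for nm,a,b,z in (('rail L',(355,222),(529,262),.026),('rail R',(334,346),(505,369),.026),('yellow',(547,293),(526,378),.074),('blade',(447,262),(434,345),.026)):
    A,B=f(a,z)[:2],f(b,z)[:2];print(nm,np.degrees(np.arctan2(*(B-A)[::-1])).round(1),'mid s,u mm',((((A+B)/2-mid)@s)*1000).round(1),((((A+B)/2-mid)@u)*1000).round(1))
# grip silhouette fit
a=[(x,y,z) for x in(-.007,.007) for y in(-.025,.025) for z in(.028,.076)]
i=l[206,291];T=l==i
best=[]
for ds in np.arange(.035,.06,.001):
  for du in np.arange(-.008,.009,.001):
    c=mid+s*ds+u*du
    H=cv2.convexHull(np.array([proj(d,(*(c+s*x+u*y),z)) for x,y,z in a],np.float32))
    im=np.zeros(T.shape,np.uint8);cv2.fillConvexPoly(im,np.round(H*16).astype(np.int32),1,shift=4)
    best.append(((im>0)^T).sum());
    if best[-1]==min(best): r=(best[-1],T.sum(),ds,du,c)
print(r);c=r[4]
print('tool cm to grip',R.T@np.array([*(c-p[:2]),0])*100,'yaw turn rad',np.radians(np.degrees(np.arctan2(R[1,2],R[0,2]))-np.degrees(np.arctan2(s[1],s[0]))))
E
```

```text
mark mid [ 0.47927192 -0.36099818] line len 0.1096009302909712 in-dir heading 178.3724511126511
rail L -3.7 mid s,u mm -25.8 48.7
rail R 0.3 mid s,u mm -27.6 -51.6
yellow -89.0 mid s,u mm -101.9 0.5
blade -88.1 mid s,u mm -33.4 -2.2
(np.int64(1273), np.int64(502), np.float64(0.035), np.float64(0.0010000000000000009), array([ 0.44431445, -0.3590045 ]))
tool cm to grip [-3.97885194e-04 -2.46429951e+00 -3.18900331e+00] yaw turn rad -2.957701501583814
```

```bash
python3 - <<'E'
from h import *
d=cam('wrist');p,R=tool()
hsv=cv2.cvtColor(d['frame'],cv2.COLOR_BGR2HSV);m=((hsv[...,1]>130)&((hsv[...,0]<6)|(hsv[...,0]>174))&(hsv[...,2]>60)).astype(np.uint8)
n,l,st,ce=cv2.connectedComponentsWithStats(m)
mid=np.array([.47927,-.361]);t=np.radians(-1.65);s=np.array([np.cos(t),np.sin(t)]);u=np.array([-s[1],s[0]])
a=[(x,y,z) for x in(-.007,.007) for y in(-.025,.025) for z in(.028,.076)]
T=l==l[206,291];b=9e9
for dt in (-4,-2,0,2,4):
 s2=Ro.from_euler('z',dt,degrees=True).as_matrix()[:2,:2]@s;u2=np.array([-s2[1],s2[0]])
 for ds in np.arange(.028,.06,.001):
  for du in np.arange(-.01,.011,.001):
    c=mid+s*ds+u*du
    H=cv2.convexHull(np.array([proj(d,(*(c+s2*x+u2*y),z)) for x,y,z in a],np.float32))
    im=np.zeros(T.shape,np.uint8);cv2.fillConvexPoly(im,np.round(H*16).astype(np.int32),1,shift=4)
    e=((im>0)^T).sum()
    if e<b: b=e;r=(e,T.sum(),dt,ds.round(4),du.round(4),c)
print(r);c=r[5];print('tool cm',R.T@np.array([*(c-p[:2]),0])*100)
g=lambda k,h,v:print(k,proj(d,(*(mid+s*h[0]+u*h[1]),v))/.64)
g('blade front@28 if s=40',(.040,0),.028);g('housing top edge',(.047+.05,0),.062)
E
```

```text
(np.int64(428), np.int64(516), 4, np.float64(0.04), np.float64(-0.004), array([ 0.51913824, -0.3661501 ]))
tool cm [-7.20139081e-04 -4.31198269e+00  4.10268732e+00]
blade front@28 if s=40 [449.2258634  304.04945756]
housing top edge [526.21259213 330.57376913]
```

```bash
python3 -m creep '[[[0,0,0],[2.7,-1.43,1.37],75],[[0,0,0],[2.7,-1.43,1.37],75],[[0,0,0],[2.7,-1.43,1.37],75],[[0.092,0,0],[0,0,0],75],[[0.092,0,0],[0,0,0],75],[[0,0,0],[0,0,0],75],[[0,0,0],[0,0,0],75]]'
python3 gate.py pics/w18.png
python3 -c "
import cv2;i=cv2.imread('pics/w18.png');cv2.imwrite('pics/w18c.png',cv2.resize(i[150:450,200:600],(800,600),interpolation=cv2.INTER_CUBIC))"
```

```text
time: 48.45
tcp_pos: [0.5189, -0.3666, 0.16]
orientation: [-44.5, 90.0, -46.1]
contact_force: [0.8, -0.4, 0.5]
gripper_width: 0.0606
[ 0.51886607 -0.36667001  0.1601581 ] yaw -1.619479285782174
gate_grip 0.7 [254.5 185.6] [ 0.5192 -0.3637  0.055 ] tool cm [10.52  0.3   0.03]
shutter_mark 0.66 [215.8 176.9] [ 0.482  -0.3622  0.026 ] tool cm [13.41  0.35 -3.7 ]
shutter_mark 0.48 [57.3 98.1] [ 0.3111 -0.268   0.026 ] tool cm [ 13.41   9.28 -21.05]
[211 120   6  93 238] [214.  164.4]
[ 246  154   17   68 1126] [253.9 187.7]
[214 215   4  15  34] [215.5 221.9]
```

View pics/w18c.png

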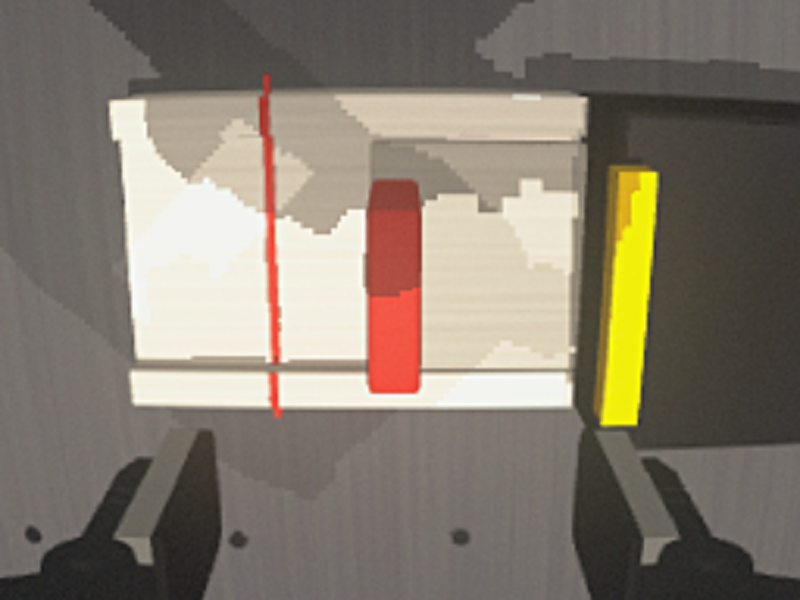

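```bash
cat > g2.py <<'E'
from h import *
d=cam('wrist');p,R=tool()
f=lambda cx,cy,z:((R.T@(atz(d,((200+cx/2)*.64,(150+cy/2)*.64),z)-p))[[2,1]]*1000).round(1)
for n,a in dict(line1=(264,100,.026),line2=(267,140,.026),line3=(276,390,.026),blade=(371,143,.028),bladelow=(371,143,.024),hous=(587,100,.026),hous2=(574,400,.026),gripTL=(367,208,.076),gripBL=(371,392,.076),gripTR=(420,208,.076),gripBR=(420,392,.076),yel1=(658,170,.074),yel2=(636,425,.074)).items(): print(n,f(*a))
print(p,telemetry.read_state()['contact_force'])
E
python3 g2.py
```

```text
line1 [-39.   50.6]
line2 [-38.3  38.4]
line3 [-38.3 -42.3]
blade [-7.  37.5]
bladelow [-7.1 37. ]
hous [57.8 51.1]
hous2 [ 58.8 -46. ]
gripTL [-6.8 27.5]
gripBL [ -6.2 -21.9]
gripTR [ 6.3 27.5]
gripBR [  6.8 -21.8]
yel1 [67.2 37.6]
yel2 [ 66.8 -33.2]
[ 0.51873863 -0.36680552  0.16016321] [ 0.52596217 -0.00129974  0.2795988 ]
```

The picture shows the grip top centred at (393,298). Its front face is about 31.5 mm from the red line, and it stands 58 mm from the housing, so the gate is already about 8 mm open. Everything else is done, so I'll grip and pull 31.5 mm.

```bash
python3 -m creep '[[[0,0,0],[3,0.28,0],75],[[0,0,0],[3,0,0],75],[[0,0,0],[3,0,0],75],[[0,0,0],[3,0,0],75],[[0,0,0],[0,0,0],75],[[0,0,0],[0,0,0],255],[[0,0,0],[0,0,0],255],[[0,0,0],[0,0,0],255],[[0,0,0],[0,0,0],255],[[0,0,0],[0,0,0],255],[[0,0,0],[0,0,0],255]]' 50
python3 -m creep '[[[0,0,0],[0,0,-0.3],255],[[0,0,0],[0,0,-0.3],255],[[0,0,0],[0,0,-0.3],255],[[0,0,0],[0,0,-0.3],255],[[0,0,0],[0,0,-0.3],255],[[0,0,0],[0,0,-0.3],255],[[0,0,0],[0,0,-0.3],255],[[0,0,0],[0,0,-0.3],255],[[0,0,0],[0,0,-0.3],255],[[0,0,0],[0,0,0],255],[[0,0,0],[0,0,0],255]]'
```

```text
time: 49.75
tcp_pos: [0.5194, -0.3651, 0.0423]
orientation: [-59.4, 89.8, -61.1]
contact_force: [-2.6, 0.8, 5.9]
gripper_width: 0.013
time: 50.85
tcp_pos: [0.494, -0.3645, 0.0423]
orientation: [-33.1, 89.6, -34.9]
contact_force: [5.9, -0.9, 2.9]
gripper_width: 0.0136
```

```bash
python3 -m creep '[[[0,0,0],[0,0,-0.25],255],[[0,0,0],[0,0,-0.25],255],[[0,0,0],[0,0,-0.2],255],[[0,0,0],[0,0,0],255],[[0,0,0],[0,0,0],255]]'
```

```text
time: 51.35
tcp_pos: [0.4871, -0.3643, 0.0423]
orientation: [-32.2, 89.6, -33.9]
contact_force: [6.8, 0.7, 1.6]
gripper_width: 0.0136
```

Release and rise straight up, then look at the grip against the line.

```bash
python3 -m creep '[[[0,0,0],[0,0,0],75],[[0,0,0],[0,0,0],75],[[0,0,0],[0,0,0],75],[[0,0,0],[0,0,0],75],[[0,0,0],[-3,0,0],75],[[0,0,0],[-4,0,0],75],[[0,0,0],[-4,0,0],75],[[0,0,0],[-1,0,0],75],[[0,0,0],[0,0,0],75],[[0,0,0],[0,0,0],75]]'
python3 gate.py pics/w19.png
python3 -c "
import cv2;i=cv2.imread('pics/w19.png');cv2.imwrite('pics/w19c.png',cv2.resize(i[150:450,200:600],(800,600),interpolation=cv2.INTER_CUBIC))"
```

```text
time: 52.35
tcp_pos: [0.4841, -0.3624, 0.1583]
orientation: [134.1, 89.9, 132.4]
contact_force: [-0.1, 0.7, -0.9]
gripper_width: 0.0605
[ 0.48375679 -0.3620523   0.15754903] yaw -1.7407643939120994
gate_grip 0.81 [258.  195.2] [ 0.487  -0.3676  0.055 ] tool cm [10.25 -0.57  0.37]
shutter_mark 0.79 [252.2 179. ] [ 0.4819 -0.3604  0.026 ] tool cm [13.16  0.12 -0.15]
[ 248  123   20  111 1370] [257.1 188.7]
```

View pics/w19c.png

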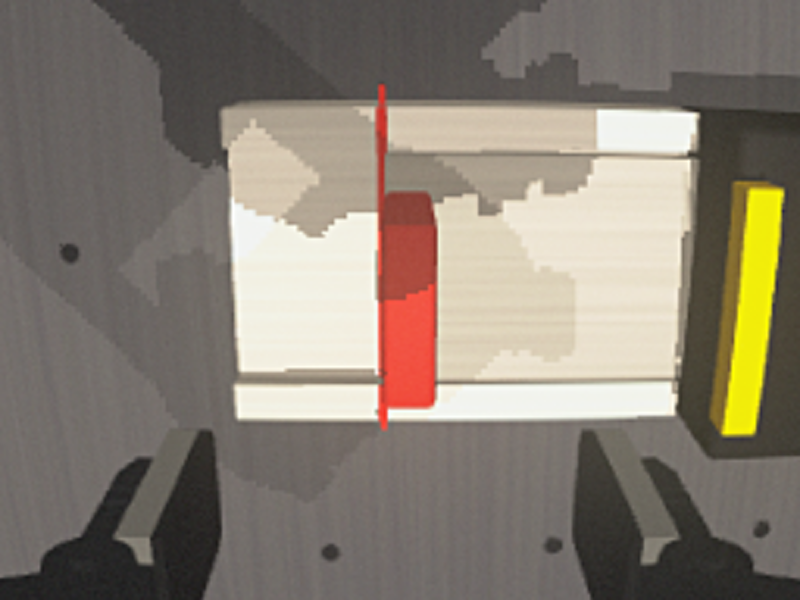

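The grip's front face (x≈382) and blade edge (x≈385) sit on the red line (x≈381), within about 1.5 mm. I've used all my pictures, so I'll do a final numeric check of the mounts, latches and cap from above the stage.

```bash
python3 -m creep '[[[-0.092,0,0],[-1.4,0,0],75],[[-0.092,0,0],[-1.4,0,0],75],[[0,0,0],[-1.4,4,1.35],75],[[0,0,0],[-1.4,4,1.35],75],[[0,0,0],[-1.4,4,1.35],75],[[0,0,0],[-1,4,1.35],75],[[0,0,0],[0,4,1.35],75],[[0,0,0],[0,4,1.35],75],[[0,0,0],[0,0,0],75],[[0,0,0],[0,0,0],75]]'
python3 - <<'E'
from h import *
d=cam('wrist');cv2.imwrite('pics/w20.png',d['frame']);p,R=tool();print(p)
c=np.array([.5169,-.007]);t=np.radians(8.68);Q=np.array([[np.cos(t),-np.sin(t)],[np.sin(t),np.cos(t)]])
S=lambda P:(Q.T@(P[:2]-c)*1000).round(1)
g=cv2.cvtColor(d['frame'],cv2.COLOR_BGR2GRAY);n,l,st,ce=cv2.connectedComponentsWithStats((g<60).astype(np.uint8))
for i in range(1,n):
    s=S(atz(d,ce[i],.057))
    if 150<st[i][4]<1500 and abs(s[0])<75 and abs(s[1])<200: print('dark blob',s,st[i])
for k,z in dict(latch_l_pin=.056,latch_r_pin=.056,latch_l_hinge=.029,latch_r_hinge=.029,mount1_center=.039,cap_center=.024,dish_in=.004,gate_grip=.055).items():
    for r in nets.tip_of('wrist',k)[:4]:
        if r['score']>.4: P=atz(d,r['pixel'],z);print(k,round(r['score'],2),P.round(3),'stage',S(P))
for r in nets.regions_of('wrist','mount1_center')[:6]: print(r['score'],r['extent'])
for cn in('scene','side'):
    e=cam(cn)
    print(cn,[(round(r['score'],2),atz(e,r['pixel'],.039).round(3),S(atz(e,r['pixel'],.039))) for r in nets.tip_of(cn,'mount1_center')[:6] if r['score']>.2])
print(telemetry.read_state()['time'])
E
```

```text
time: 53.5
tcp_pos: [0.5277, -0.1126, 0.2387]
orientation: [157.6, 89.9, 166.6]
contact_force: [-0.5, 0.1, 0.2]
gripper_width: 0.0604
[ 0.52770441 -0.11356847  0.23885986]
dark blob [  -2.1 -155.3] [251 202  14  23 182]
latch_r_pin 0.95 [ 0.546 -0.162  0.056] stage [   5.2 -157.2]
latch_l_hinge 0.65 [0.669 0.073 0.029] stage [162.8  56.2]
latch_r_hinge 0.55 [ 0.541 -0.168  0.029] stage [  -0.7 -162.3]
mount1_center 0.93 [ 0.557 -0.044  0.039] stage [ 33.6 -42.4]
cap_center 0.64 [ 0.485 -0.397  0.024] stage [ -90.1 -380.4]
cap_center 0.62 [0.678 0.077 0.024] stage [171.6  58.9]
cap_center 0.42 [ 0.305 -0.251  0.024] stage [-246.2 -209.5]
dish_in 0.87 [ 0.843 -0.17   0.004] stage [ 298.1 -210.3]
dish_in 0.86 [0.677 0.082 0.004] stage [171.9  63.4]
dish_in 0.58 [0.797 0.187 0.004] stage [305.8 149.3]
gate_grip 0.62 [ 0.487 -0.367  0.055] stage [ -83.9 -351.7]
gate_grip 0.46 [0.665 0.074 0.055] stage [158.5  57.2]
0.83 [267.4, 87.3, 307.1, 141.7]
scene [(0.66, array([0.687, 0.086, 0.039]), array([182.6,  66. ])), (0.59, array([ 0.558, -0.044,  0.039]), array([ 35. , -42.9])), (0.46, array([ 0.534, -0.165,  0.039]), array([  -6.5, -159.1]))]
side [(0.61, array([ 0.564, -0.037,  0.039]), array([ 42.4, -36.9]))]
54.2
```

```bash
python3 - <<'E'
from h import *
d=cam('wrist');c=np.array([.5169,-.007]);t=np.radians(8.68);Q=np.array([[np.cos(t),-np.sin(t)],[np.sin(t),np.cos(t)]])
g=cv2.cvtColor(d['frame'],cv2.COLOR_BGR2GRAY)
def scan(P):
    u=proj(d,P).round().astype(int);return int(g[u[1],u[0]]) if 0<=u[1]<384 and 0<=u[0]<512 else -1
for q in((35,-39),(35,39),(-35,39),(-35,-39)):
    print(q,'across rib @57:',[scan((*(c+Q@(np.array(q)+[x,0])/1000),.057)) for x in range(-15,16,3)],'along:',[scan((*(c+Q@(np.array(q)+[0,y])/1000),.057)) for y in range(-30,31,5)])
E
```

```text
(35, -39) across rib @57: [131, 188, 90, 75, 73, 89, 84, 148, 145, 135, 195] along: [239, 72, 77, 75, 76, 76, 89, 82, 77, 72, 192, 187, 188]
(35, 39) across rib @57: [136, 122, 254, 60, 84, 87, 86, 80, 208, 184, 172] along: [204, 67, 76, 77, 80, 78, 87, 85, 88, 90, 67, 126, 236]
(-35, 39) across rib @57: [220, 198, 180, 195, 71, 82, 79, 76, 103, 160, 147] along: [240, 68, 82, 83, 85, 82, 82, 74, 75, 75, 200, 120, 192]
(-35, -39) across rib @57: [177, 182, 183, 183, 183, 183, 183, 183, 185, 184, 183] along: [156, 153, 187, 180, 181, 183, 183, 184, 182, 182, 185, 184, 183]
```

All three ribs stand where they should, within about 3 mm, and nothing is touching the robot. Handing in.

```bash
python3 -c "
from station import finish_job;print(finish_job())"
```

```text
the job is handed in; nothing more can be done
None
```

The bench is ready for the scan and I handed the job in at about 54 s of the 210 s allowed. My last checks found no failures.

- **Mounts:** There were three mounts, and I saw no fourth. Each lies flat in its own pocket, with its rib within about 3 mm of the pocket's centre. The pocket at (-35, -39) is empty.
- **Turnbuttons:** Both were turned until further pushing met firm resistance, and afterwards they pointed straight out over the carrier's edge. In the final look I re-measured only the right one; the left was last seen in place before I moved the cap.
- **Cap:** It stands upright, open side down, in the smallest dish, about 1 mm from the middle.
- **Gate:** I pulled it last. It was already about 8 mm open at the start (grip 58 mm from the housing, not 50), so I pulled the remaining 32 mm. The grip's front face is level with the red line, at most about 1.5 mm short.

**Where readings disagreed:** The networks missed mounts now and then and sometimes gave low-score false hits. In the last look they found only one mount, so I confirmed all three from the picture's brightness at the expected rib positions. My shape fit for the gate grip was also poor from far away, so I used a close-up picture instead.

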